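# Present the swing nozzle arm to the depositor's riser

## Task

I am about to put a new seal on the depositor's riser and refit its swing nozzle arm: first shut the feed by turning the valve lever square across its pipe, pointing to the mould's end of the base plate, and let go of it. Then pick up the nozzle arm at its balance point and, keeping it level and clear of the depositor all the way, hold it with the hub straight above the riser, about 3 cm clear of the riser's top, and the nozzle over the middle of the mould. Finish while still holding it there, level and still, with the feed shut and everything else left where it stands.

Things in the scene. Friction and masses are not known exactly. Their poses are not given: they have to be found in the camera images.
- depositor: Bench depositor, fixed: stainless base plate 290 x 250 mm, 10 mm thick. x axis: from the mould (-x end, nearer the robot) to the riser; z up. In its frame, mm: riser axis x 60, y 0; valve axis x 60, y -85; feed pipe 22 thick, axis 36 up, from the riser along -y through the valve to an elbow at y -150, then along +x to a steel hopper, diameter 106, at x 260, y -150, 210 tall.
- riser_top (a point): Centre of the top of the riser, 90 mm above the bench: an upright stainless spigot 16 mm in diameter and 28 mm tall on a 30 mm column. The hub of the nozzle arm fits over it.
- mould_middle (a point): Middle of the top face of the mould on the depositor: aluminium plate 94 x 192 mm (long side along the depositor's y) with 3 rows of 7 filled round cavities, top 48 mm above the bench. In the depositor's frame at x = -130, y = 0 mm.
- feed_valve (a joint): Angle of the plug valve's lever, rad. 0 = in line with the pipe (open), pointing along the depositor's -y; grows clockwise seen from above; 1.571 = square across the pipe (shut), pointing along the depositor's -x, to the mould's end. No stop at shut (travel -0.4 to 2.2); stays where it is left; takes about 4 N at the grip to turn.
- valve_axis (a point): On the valve's upright axis, at the height of the lever's grip (76 mm above the bench).
- lever_grip (a point): Middle of the lever's black grip, 80 mm from the valve's axis: the grip is a bar 70 mm long, 15 mm wide, 18 mm high, 67 to 85 mm above the bench, lying level. The point's y axis points along the lever to the valve's axis; its x axis is the width of the grip, z is up.
- balance_point (a point): Balance point of the loose swing nozzle arm, half-way up its beam, 30 mm above the arm's underside. The beam is plain, 16 mm wide (along y), 24 mm high. x axis: along the beam, +x to the hub (hub axis 60 mm from this point), -x to the nozzle (130 mm from this point); z is up when the arm is level.
- hub_bore (a point): Centre of the open bore (22 mm) in the underside of the arm's hub, a heavy upright cylinder 46 mm in diameter and 44 mm high. Same axes as balance_point.
- nozzle_tip (a point): Tip of the arm's nozzle, level with the hub's underside, 190 mm from the hub's axis. Same axes as balance_point.
- swing_arm: The nozzle arm as a whole (cast aluminium, 0.38 to 0.62 kg, 228 mm long, 46 wide, 48 high), lying level on the bench on its hub and nozzle tip, beam 18 to 42 mm up. Origin: under the balance point, level with the hub's underside; axes as for balance_point.
- seal_ring: Bystander: black rubber seal ring lying on the bench, 32 mm in diameter, 5 mm high.
- pipe_clamp: Bystander: steel clamp ring lying on the bench, 54 mm in diameter, 13 mm high.
- jar_a: Bystander: amber jar, 52 mm in diameter, 75 mm tall; origin under its centre.
- jar_b: Bystander: amber jar, 52 mm in diameter, 75 mm tall; origin under its centre.
- beaker: Bystander: clear beaker, 68 mm in diameter, 95 mm tall; origin under its centre.
- spatula: Bystander: spatula with white handle, 210 mm long, lying flat.
- spare_mould: Bystander: second, empty mould, 192 x 94 mm, 36 mm high, left of the depositor.
Not all that is in view belongs to the job. Leave any yellow look-alike of the swing_arm alone.

How it is judged:
On the way, in this order (a step that is already met when the one before it is completed fails the run):
1. the feed is shut: lever square across the pipe, towards the mould's end, and let go, before the arm is lifted (value of joint feed_valve between 1.42 and 1.72 rad and contact force between the fingers and feed_valve below 0.1 N and height (world z) of hub_bore below 0.02 m), for 0.2 s.
2. the arm is off the bench, level, gripped at its balance point (height (world z) of hub_bore above 0.04 m and height (world z) of nozzle_tip above 0.03 m and angle between balance_point's own z axis and vertical below 0.12 rad and x of the grasp point in the frame of balance_point between -0.022 and 0.022 m and contact force between the fingers and swing_arm above 1 N), for 0.2 s.
At the end, for the whole second after the job is handed in: Lever within 0.15 rad of square; arm held still by the gripper alone, within 22 mm of its balance point, level within 0.1 rad; hub 10 to 60 mm above the riser's top and centred within 16 mm, nozzle within 35 mm of the mould's middle (from above); not touching the depositor (value of joint feed_valve between 1.42 and 1.72 rad and horizontal distance between hub_bore and riser_top below 0.016 m and z of hub_bore in the frame of riser_top between 0.01 and 0.06 m and horizontal distance between nozzle_tip and mould_middle below 0.035 m and angle between balance_point's own z axis and vertical below 0.1 rad and x of the grasp point in the frame of balance_point between -0.022 and 0.022 m and contact force between the fingers and swing_arm above 1 N and contact force between swing_arm and depositor below 0.1 N and linear speed of swing_arm below 0.02 m/s and angular speed of swing_arm below 0.15 rad/s); the arm keeps its last pose, push and grip.
It fails at once if the nozzle arm is tipped more than 0.3 rad from level (angle between balance_point's own z axis and vertical above 0.3 rad).
It fails at once if the nozzle arm touches the depositor (over 1 N) (contact force between swing_arm and depositor above 1 N).
It fails at once if a bystander is moved more than 25 mm (distance of any of seal_ring, pipe_clamp, jar_a, jar_b, beaker, spatula, spare_mould from where it was at the start of the episode above 0.025 m).
It also fails if it takes over 58 s, if anything falls off the work surface, if the arm or the gripper's body presses on something with over 40 N, if the wrist force passes 120 N, or if a joint passes its speed limit or range.

## Robot

A 6-joint arm with a two-finger parallel gripper is mounted at the origin on the work surface. World frame = base frame: x ahead of the robot, y to its left, z up, the work surface at z = 0. Lengths are in m, angles in rad, forces in N, time in s.
With the tool pointing down it reaches from about 0.35 to 0.775 m from the base axis. Payload 7.3 kg.
Tool frame: the origin (TCP) lies at the very end of the fingers, on their centre line; the grasp point (between the pads) lies 19 mm behind it; x points along the fingers, y is the direction in which the jaws open and shut, and the axes are right-handed (so a half turn about x gives the same grasp; the last joint's range is limited). The gripper opens to 92 mm and grips with 3 to 60 N. Pads are 19 mm wide; open, the fingers measure 130 mm over their backs; the gripper's body (75 mm by 190 mm) begins 47 mm behind the grasp point.
Start: joints at [-0.146, 0.342, 1.524, -0, 1.275, -0.146], TCP at [0.525, 0, 0.227] pointing down, gripper open.
Joint ranges: [-2.53, 2.53], [-0.77, 2.02], [0.04, 2.7], [-1, 4.14], [0.28, 2.66], [-3.11, 3.11]. Speed limits (rad/s): [2.57, 2.57, 3.14, 3.14, 3.14, 3.14].

## Interface

Orientations are given as [roll, pitch, yaw] about the fixed x, y, z axes, in that order (R = Rz(yaw) Ry(pitch) Rx(roll)).
In Python, from cell import observe, vision, job gives the robot as it stands.
- The arm moves only by the tool send_rows, never from a script. Its argument "motion" is a list of rows, each an object with "hand": the opening, from -1 (shut) to 1 (fully open), so that 0 is half open; "slide": the shift along the tool's x, y, z in mm, a list of three; "spin": the turn about the tool's x in rad. In form: [{"hand": hand, "slide": [tx, ty, tz], "spin": spin}, ...]. A call has 1 to 8 rows; each row shifts and turns the pose as measured when the row begins, along the tool's axes as they then stand; what a row does not reach is not made up. A row lasts 1/10 s, in which the tool goes at most 50 mm and 8.59 degrees, less where a joint would pass 70% of its speed; a pose out of reach is approached as far as the arm can. A call with a gripper value outside its range is refused whole. The fingers move at their own pace and stop on an object; "grip_force" is the grip in N (left out, the last holds). Time passes only in rows, so rows that do not move let the fingers close. It gives the time, the measured TCP pose, the force and the opening at its end, in the units of the state.
- observe(): the state, without advancing time (a new reading comes with each control period).
- vision.read_camera(name): name is "scene" or "side" or "wrist"; returns a dict with "pixels" (420x560x3 uint8, blue, green, red), "range_z" (420x560 float32, m along the optical axis (not along the pixel's ray), 0 where there is no reading), "fx", "fy", "cx", "cy" (pixels), "distortion" ([k1, k2, p1, p2, k3] as OpenCV has them; the pictures are not rectified), "world_from_camera" (4x4, takes a point from camera to world coordinates); the wrist camera has in their place "T_tool_cam" (4x4, takes a point from camera to tool coordinates, whose origin is the TCP and whose axes are the tool frame's). Camera axes: x right, y down, z forward; pixel columns grow to the right and rows downward; lengths in m; the calibration is good to about 2 mm. A picture is of the moment at which its call begins: read the wrist's pose just before it.
- job.hand_in(): hands the job in, once; it reports no verdict.
Trained networks look in a picture, given as the dict that the camera call returned (one of the last four; its "shot" number tells which), for a name from the list of things; names that differ only in an ending like _2 or _b are one class to them, and where a whole thing is asked for, a point or a joint stands for the part that bears it (a point fixed in the world has none). Each returns a list of dicts, best first, with "conf" (0 to 1); they miss things now and then, are a little off and sometimes report something else, mostly with a low value. They report only what shows in the picture. A call takes as long as a camera call. They do not tell look-alikes from the thing itself.
- vision.search_frame(picture, thing): "uv" ([column, row] in pixels, amid what is visible of it).
- vision.cut_out(picture, thing): "mask" (420x560 bool, what is visible of it) and "uv" ([column, row] in pixels, amid what is visible of it).
The state is a dict: "time": time; "qpos": joint angles; "qvel": joint speeds; "joint_efforts": joint torques, N m; "tool_pos": TCP position; "tool_rot": TCP orientation; "contact_force": force on the tool from outside, world axes, zero at the start; "torque": the same for the moment, N m; "opening": finger opening in m.
Only numpy, scipy, OpenCV 4.12 (cv2) and the standard library are available. Lean on these libraries where they do the work, as an engineer would, in place of code of your own. Each camera call takes 0.05 s, during which the arm holds its last target.

## Working session

There is one attempt and no reset: what is moved stays moved. The work goes in short steps, Python scripts to look and compute and a tool call to move; the robot and the scene stay as the last step left them, time stands still between calls to the robot, and variables do not carry over. Pictures are saved under pics/ and viewed, and the job is handed in when it is done.

Besides the shell and the picture viewer there is one more tool, called after "Call:" in YAML: its name, and indented under it one key for each argument. send_rows: Moves the arm, as the interface text tells. Its arguments: {"type":"object","properties":{"motion":{"type":"array","items":{"type":"object","properties":{"hand":{"type":"number"},"slide":{"type":"array","items":{"type":"number"}},"spin":{"type":"number"}}}},"grip_force":{"type":"number"}},"required":["motion"]}

```bash
mkdir -p pics; ls
python3 - <<'E'
from cell import observe, vision, job
import cv2,pickle
print(observe())
for n in ["scene","side","wrist"]:
    p=vision.read_camera(n); cv2.imwrite(f"pics/{n}0.png",p["pixels"]); pickle.dump(p,open(f"{n}0.pkl","wb"))
    print(n,[ (k,v) for k,v in p.items() if k not in("pixels","range_z")])
E
```

```text
pics
{'time': 0.0, 'qpos': array([-1.46000520e-01,  3.42736531e-01,  1.52503821e+00,  1.37656965e-06,
        1.27538748e+00, -1.45982094e-01]), 'qvel': array([-0.00038931, -0.00116812,  0.00073082, -0.0003783 , -0.00086177,
        0.00081517]), 'joint_efforts': array([ 7.61924657e-04, -4.31245601e+01, -2.44219762e+01,  7.17750052e-02,
        5.59406646e-02, -1.04314388e-04]), 'tool_pos': array([5.24586122e-01, 8.32682281e-05, 2.26030401e-01]), 'tool_rot': array([-1.71761707,  1.56922676,  2.99475309]), 'contact_force': array([ 0.38500999, -0.089287  , -0.40729014]), 'torque': array([ 0.01930425,  0.02724513, -0.02586599]), 'opening': 0.09158480510203873}
scene [('fx', 440.65041171130633), ('fy', 440.65041171130633), ('cx', 279.46975235953886), ('cy', 212.77918322453624), ('distortion', array([0.02101327, 0.        , 0.        , 0.        , 0.        ])), ('world_from_camera', array([[ 0.80496737,  0.416849  , -0.42221374,  1.05239623],
       [ 0.59313538, -0.58307877,  0.55516625, -0.75682375],
       [-0.01476337, -0.69732063, -0.71660728,  1.01718354],
       [ 0.        ,  0. 
[... 409 characters left out ...]
-0.02118554, -0.88286637, -0.4691462 ,  0.66740319],
       [ 0.        ,  0.        ,  0.        ,  1.        ]])), ('shot', 2)]
wrist [('fx', 326.3266272014951), ('fy', 326.3266272014951), ('cx', 276.2424675167577), ('cy', 215.4619922707505), ('distortion', array([0.01535899, 0.        , 0.        , 0.        , 0.        ])), ('T_tool_cam', array([[ 5.34759317e-04, -2.91085299e-01,  9.56696954e-01,
        -1.58677679e-01],
       [ 9.99999806e-01, -1.48732243e-04, -6.04217438e-04,
        -3.82599132e-04],
       [ 3.18170498e-04,  9.56697092e-01,  2.91085163e-01,
        -7.87803117e-02],
       [ 0.00000000e+00,  0.00000000e+00,  0.00000000e+00,
         1.00000000e+00]])), ('shot', 3)]
```

View pics/scene0.png

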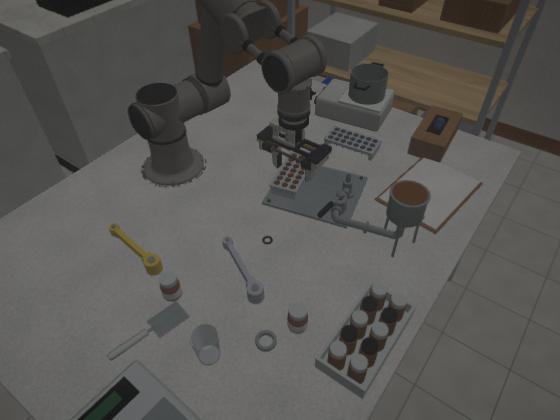

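View pics/side0.png

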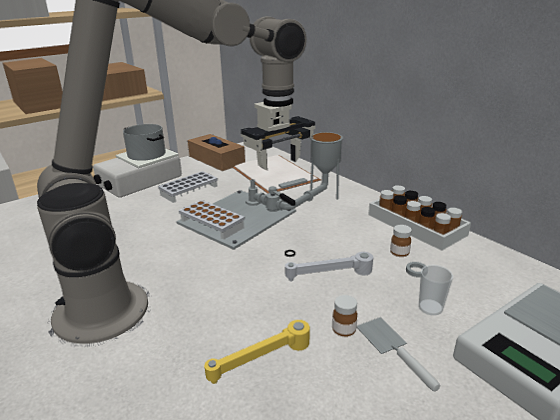

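View pics/wrist0.png

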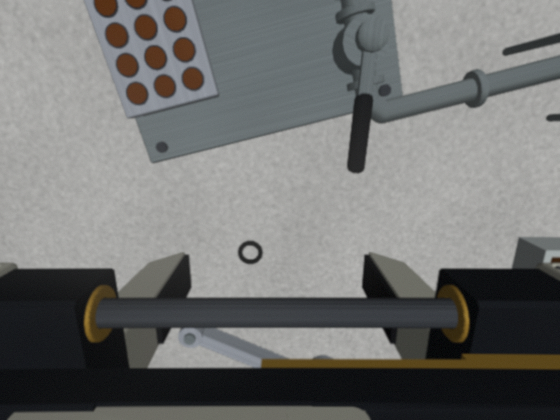

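The grey nozzle arm shows at scene (228,242)–(256,290) and side (290,270)–(365,263). The yellow one at scene (115,230)–(152,263) is the look-alike and stays put. The lever's black grip is at scene (326,209) and wrist (360,133).

```bash
cat > h.py <<'E'
import numpy as np,cv2,pickle
from scipy.spatial.transform import Rotation as R
from cell import observe,vision,job
def Ttool(s):
    T=np.eye(4);T[:3,:3]=R.from_euler('xyz',s["tool_rot"]).as_matrix();T[:3,3]=s["tool_pos"];return T
def shot(n):
    s=observe();p=vision.read_camera(n)
    p["W"]=p["world_from_camera"] if n!="wrist" else Ttool(s)@p["T_tool_cam"]
    return p
def K(p): return np.array([[p["fx"],0,p["cx"]],[0,p["fy"],p["cy"]],[0,0,1.]])
def pts(p,mask):
    v,u=np.nonzero(mask&(p["range_z"]>0)); z=p["range_z"][v,u]
    n=cv2.undistortPoints(np.c_[u,v].astype(float).reshape(-1,1,2),K(p),p["distortion"]).reshape(-1,2)
    c=np.c_[n*z[:,None],z]; return c@p["W"][:3,:3].T+p["W"][:3,3], np.c_[u,v]
def proj(p,X):
    X=np.atleast_2d(X); c=(X-p["W"][:3,3])@p["W"][:3,:3]
    return cv2.projectPoints(c,np.zeros(3),np.zeros(3),K(p),p["distortion"])[0].reshape(-1,2)
def ray(p,uv,z):
    n=cv2.undistortPoints(np.array(uv,float).reshape(-1,1,2),K(p),p["distortion"]).reshape(-1,2)
    d=np.c_[n,np.ones(len(n))]@p["W"][:3,:3].T; o=p["W"][:3,3]
    return o+d*((z-o[2])/d[:,2])[:,None]
E
python3 - <<'E'
from h import *
np.set_printoptions(precision=4,suppress=True)
for n in ["scene","side","wrist"]:
    p=shot(n); pickle.dump(p,open(n+"1.pkl","wb"))
    for t in ["swing_arm","depositor","feed_valve","lever_grip","balance_point","hub_bore","nozzle_tip","riser_top","mould_middle","seal_ring","spare_mould","jar_a","beaker","pipe_clamp","spatula"]:
        try:
            for o in vision.cut_out(p,t)[:3]:
                if o["conf"]<.2: continue
                q,_=pts(p,o["mask"])
                print(n,t,round(o["conf"],2),np.round(o["uv"]),o["mask"].sum(),"med",np.median(q,0),"min",np.percentile(q,2,0),"max",np.percentile(q,98,0))
                pickle.dump(o["mask"],open(f"m_{n}_{t}_{int(o['uv'][0])}.pkl","wb"))
        except Exception as e: print(n,t,e)
E
```

```text
scene swing_arm 0.8 [247. 277.] 694 med [ 0.5563 -0.2458  0.0426] min [ 0.4136 -0.2855  0.0079] max [ 0.6114 -0.1724  0.0496]
scene swing_arm 0.79 [141. 254.] 721 med [ 0.2537 -0.3536  0.0418] min [ 0.1043 -0.3807  0.0025] max [ 0.3176 -0.3329  0.0499]
scene depositor 0.6 [338. 196.] 6668 med [0.5928 0.1233 0.0445] min [0.3726 0.0476 0.0045] max [0.8567 0.3071 0.2133]
scene depositor 0.56 [245. 277.] 714 med [ 0.5599 -0.2469  0.0425] min [ 0.4121 -0.2855  0.0082] max [ 0.6113 -0.1738  0.0496]
scene depositor 0.26 [331. 204.] 212 med [0.6048 0.0862 0.0829] min [0.5925 0.0295 0.0645] max [0.6154 0.1525 0.0897]
scene feed_valve 0.46 [334. 204.] 209 med [0.6049 0.088  0.083 ] min [0.5932 0.0298 0.0664] max [0.6154 0.1509 0.0897]
scene lever_grip 0.63 [332. 204.] 160 med [0.6051 0.0844 0.084 ] min [0.5966 0.0309 0.0751] max [0.6152 0.1487 0.0897]
scene lever_grip 0.58 [170. 287.] 495 med [ 0.412  -0.3948  0.0541] min [ 0.3812 -0.413   0.0089] max [ 0.424  -0.3684  0.0785]
scene balance_point 0.88 [245. 277.] 756 med [ 0.5557 -0.2454  0.0423] min [ 0.4111 -0.2854  0.004 ] max [ 0.6113 -0.1
[... 5876 characters left out ...]
82 0.1211 0.0125] min [0.3704 0.0454 0.0092] max [0.7644 0.1843 0.0859]
wrist mould_middle 0.78 [262.  68.] 45086 med [0.5087 0.1211 0.0125] min [0.3699 0.0452 0.009 ] max [0.7649 0.1844 0.0858]
wrist mould_middle 0.37 [226. 346.] 1915 med [ 0.4627 -0.1971  0.0417] min [ 0.4077 -0.2414  0.0074] max [ 0.5855 -0.1712  0.049 ]
wrist seal_ring 0.84 [245. 245.] 316 med [ 0.4902 -0.0834  0.0055] min [ 0.4759 -0.0994  0.001 ] max [ 0.5052 -0.0704  0.0072]
wrist seal_ring 0.64 [261.  68.] 44584 med [0.5077 0.1212 0.0125] min [0.3702 0.0458 0.0092] max [0.7634 0.1844 0.0859]
wrist pipe_clamp 0.3 [226. 343.] 1966 med [ 0.4638 -0.1976  0.0417] min [ 0.4075 -0.242   0.0057] max [ 0.587  -0.1703  0.049 ]
```

Run:
```python
from h import *
import glob
np.set_printoptions(precision=4,suppress=True)
full=np.ones((420,560),bool)
def circ(q,r):
    from scipy.optimize import least_squares
    return least_squares(lambda c:np.hypot(*(q[:,:2]-c).T)-r,q[:,:2].mean(0),loss='soft_l1',f_scale=.002).x
for n in ["scene","side","wrist"]:
    p=pickle.load(open(n+"1.pkl","rb")); q,_=pts(p,full)
    # plate z offset
    s=q[(q[:,0]>.45)&(q[:,0]<.55)&(q[:,1]>-.06)&(q[:,1]<0)]; print(n,"bench z",np.median(s[:,2]))
    # mould top
    m=q[(abs(q[:,2]-.048)<.006)&(q[:,0]>.33)&(q[:,0]<.52)&(q[:,1]>.05)&(q[:,1]<.32)]
    r=cv2.minAreaRect((m[:,:2]*1000).astype(np.float32)); print(" mould",len(m),np.array(r[0]),r[1],r[2],np.median(m[:,2]))
    # plate top
    m=q[(abs(q[:,2]-.010)<.004)&(q[:,0]>.33)&(q[:,0]<.72)&(q[:,1]>.02)&(q[:,1]<.38)]
    r=cv2.minAreaRect((m[:,:2]*1000).astype(np.float32)); print(" plate",len(m),np.array(r[0]),r[1],r[2])
    # hopper rim
    m=q[(q[:,2]>.195)&(q[:,2]<.225)&(q[:,0]>.7)&(q[:,0]<.95)&(q[:,1]>-.05)&(q[:,1]<.25)]
    if len(m): r=cv2.minEnclosingCircle((m[:,:2]*1000).astype(np.float32)); print(" hopper",len(m),r)
    # riser
    m=q[(q[:,2]>.083)&(q[:,2]<.097)&(q[:,0]>.55)&(q[:,0]<.75)&(q[:,1]>.17)&(q[:,1]<.28)]
    print(" riser",len(m),m.mean(0) if len(m) else 0, m.min(0) if len(m) else 0,m.max(0) if len(m) else 0)
    # hub
    m=q[(q[:,2]>.040)&(q[:,2]<.054)&(q[:,0]>.38)&(q[:,0]<.65)&(q[:,1]>-.31)&(q[:,1]<-.14)]
    h=m[(m[:,2]>.044)&(m[:,0]>.54)]
    if len(h): print(" hub",len(h),cv2.minEnclosingCircle((h[:,:2]*1000).astype(np.float32)),np.median(h,0))
    b=q[(q[:,2]>.038)&(q[:,2]<.0455)&(q[:,0]>.42)&(q[:,0]<.55)&(q[:,1]>-.27)&(q[:,1]<-.15)]
    if len(b):
        l=cv2.fitLine((b[:,:2]).astype(np.float32),cv2.DIST_HUBER,0,.001,.001).ravel(); print(" beam",l, np.degrees(np.arctan2(l[1],l[0])))
    e=m[(m[:,0]<.44)]
    # lever
    m=q[(q[:,2]>.078)&(q[:,2]<.092)&(q[:,0]>.56)&(q[:,0]<.64)&(q[:,1]>.0)&(q[:,1]<.17)]
    l=cv2.fitLine((m[:,:2]).astype(np.float32),cv2.DIST_HUBER,0,.001,.001).ravel(); print(" lever",l, np.degrees(np.arctan2(l[1],l[0])),m.min(0),m.max(0))
```

```text
scene bench z 0.39173324882666755
 mould 848 [399.8885 179.4439] (96.0553970336914, 195.88531494140625) 14.210944175720215 0.04938145369889407
 plate 2468 [541.9313 199.0466] (353.7351989746094, 346.8395690917969) 88.16167449951172
 hopper 976 ((812.9078369140625, 127.44022369384766), 54.352664947509766)
 riser 21 [0.5847 0.2244 0.0898] [0.5766 0.2189 0.084 ] [0.5923 0.2344 0.0939]
 hub 154 ((573.69580078125, -255.33255004882812), 39.812557220458984) [ 0.5871 -0.2624  0.0461]
 beam [ 0.89   -0.4559  0.4846 -0.212 ] -27.12232
 lever [0.0485 0.9988 0.6035 0.0916] 87.21725 [0.5922 0.0283 0.078 ] [0.6167 0.1529 0.0913]
side bench z 0.42102553523556085
 mould 1008 [398.3637 179.5613] (100.19707489013672, 194.02169799804688) 12.69643783569336 0.04866111530760797
 plate 2195 [548.8757 196.9316] (425.0552673339844, 258.36492919921875) 16.78961753845215
 hopper 391 ((811.4696044921875, 126.79983520507812), 56.61685562133789)
 riser 18 [0.5809 0.2227 0.0889] [0.5731 0.2155 0.0836] [0.5907 0.2317 0.0931]
 hub 98 ((578.4287109375, -258.8798522949219), 33.051300048828125) [ 0.5845 -0.2663  0.0456]
 beam [ 0.8954 -0.4454  0.4841 -0.2167] -26.446037
 lever [0.0637 0.998  0.5951 0.0714] 86.347305 [0.5873 0.0259 0.078 ] [0.6121 0.1527 0.0894]
wrist bench z 0.001052551976198579
 mould 11183 [409.5851 137.5434] (94.86670684814453, 104.34626770019531) 13.591408729553223 0.04920376657711156
 plate 22480 [503.7655 130.0235] (290.22857666015625, 142.55731201171875) 13.610390663146973
 riser 0 0 0 0
 beam [ 0.8755 -0.4832  0.4662 -0.2011] -28.893963
 lever [0.0486 0.9988 0.6004 0.0997] 87.21332 [0.5905 0.0288 0.078 ] [0.6165 0.155  0.09  ]
```

Run:
```python
import cv2
a=cv2.imread("pics/scene0.png")[150:310,200:420];b=cv2.imread("pics/wrist0.png")[0:180,300:560]
cv2.imwrite("pics/c1.png",cv2.resize(a,None,fx=3.5,fy=3.5,interpolation=2));cv2.imwrite("pics/c2.png",cv2.resize(b,None,fx=3,fy=3,interpolation=2))
```

```text
(no output)
```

View pics/c1.png

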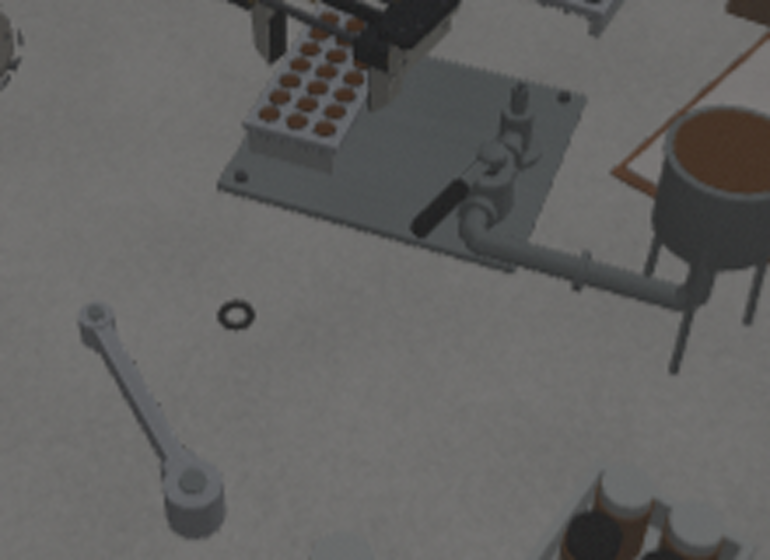

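View pics/c2.png

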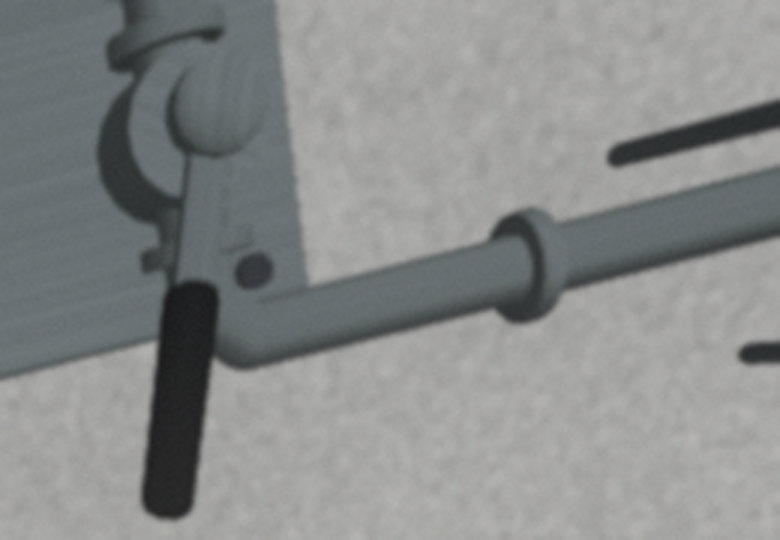

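Depositor: mould, riser and hopper measurements agree on yaw ≈13.7°, riser at (0.584, 0.2245) and valve axis at (0.604, 0.142). The lever points at −92.8°, about 0.29 rad, so it has 73.5° further to turn clockwise. Its grip is at about (0.599, 0.062). The crop shows the grey arm with its hub at the lower right and its nozzle at the upper left.

Next I move above the grip.

Call:
send_rows:
  motion:
    - {"hand": 0.0, "slide": [0, 25, -21], "spin": 0.025}
    - {"hand": 0.0, "slide": [0, 25, -21], "spin": 0.024}
    - {"hand": 0.0, "slide": [30, 24, -20], "spin": 0}
    - {"hand": 0.0, "slide": [40, 0, 0], "spin": 0}
    - {"hand": 0.0, "slide": [0, 0, 0], "spin": 0}
  grip_force: 15

```text
time: 3.05
tool_pos: [0.6041, 0.0619, 0.1563]
tool_rot: [1.517, 1.567, -0.107]
contact_force: [-0.4, -0.1, 0.5]
opening: 0.0564
```

Run:
```python
from h import *
np.set_printoptions(precision=4,suppress=True)
s=observe();print(Ttool(s),s["qpos"])
p=shot("wrist");cv2.imwrite("pics/w2.png",p["pixels"])
q,_=pts(p,np.ones((420,560),bool))
m=q[(q[:,2]>.078)&(q[:,2]<.092)&(q[:,0]>.56)&(q[:,0]<.64)&(q[:,1]>.0)&(q[:,1]<.13)]
l=cv2.fitLine((m[:,:2]).astype(np.float32),cv2.DIST_HUBER,0,.001,.001).ravel(); print(" lever",l, np.degrees(np.arctan2(l[1],l[0])),m.min(0),m.max(0))
m=q[(q[:,2]>.084)&(q[:,2]<.097)&(q[:,0]>.55)&(q[:,0]<.62)&(q[:,1]>.2)&(q[:,1]<.25)]
print("riser",len(m),m.mean(0) if len(m) else 0)
```

```text
[[ 0.0042  0.9986 -0.0527  0.6041]
 [-0.0004 -0.0527 -0.9986  0.0619]
 [-1.      0.0042  0.0002  0.1563]
 [ 0.      0.      0.      1.    ]] [-0.0239  0.5485  1.3918 -0.0004  1.1971  0.0289]
 lever [0.0493 0.9988 0.6007 0.0808] 87.176384 [0.5912 0.0293 0.078 ] [0.6087 0.13   0.0879]
riser 0 0
```

View pics/w2.png

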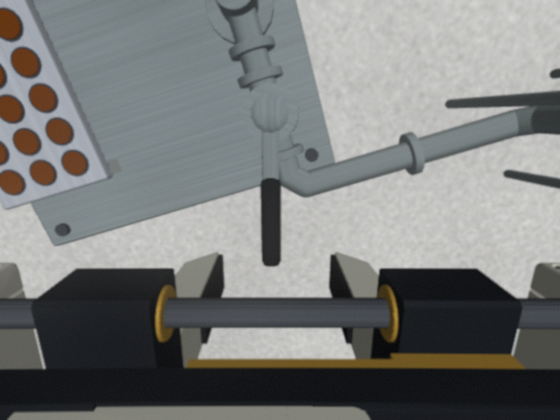

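The grip, at (270,180)–(270,265), lies between the jaws and about 4.5 mm to their left. I shift across, descend and close.

Call:
send_rows:
  motion:
    - {"hand": 0.0, "slide": [30, -4.5, 0], "spin": 0}
    - {"hand": 0.0, "slide": [40, 0, 0], "spin": 0}
    - {"hand": 0.0, "slide": [26, 0, 0], "spin": 0}
    - {"hand": 0.0, "slide": [0, 0, 0], "spin": 0}
    - {"hand": -1, "slide": [0, 0, 0], "spin": 0}
    - {"hand": -1, "slide": [0, 0, 0], "spin": 0}
    - {"hand": -1, "slide": [0, 0, 0], "spin": 0}
  grip_force: 15

```text
time: 3.8
tool_pos: [0.6096, 0.06, 0.0781]
tool_rot: [1.593, 1.54, -0.033]
contact_force: [-4.4, 0.4, -3.6]
opening: 0.0263
```

Run:
```python
from h import *
np.set_printoptions(precision=4,suppress=True)
s=observe();print(Ttool(s),s["qpos"],s["qvel"],s["contact_force"],s["opening"])
p=shot("wrist");cv2.imwrite("pics/w3.png",p["pixels"])
p=shot("side");cv2.imwrite("pics/s3.png",cv2.resize(p["pixels"][100:260,180:400],None,fx=3.5,fy=3.5))
```

```text
[[ 0.0305  0.998  -0.0551  0.6096]
 [-0.001  -0.0551 -0.9985  0.06  ]
 [-0.9995  0.0305 -0.0007  0.0781]
 [ 0.      0.      0.      1.    ]] [-0.0269  0.6282  1.4871 -0.0002  0.9958  0.0284] [-0.0005 -0.0187 -0.005   0.0006  0.0212 -0.0005] [-4.4264  0.3832 -3.6154] 0.026306943177384055
```

View pics/w3.png

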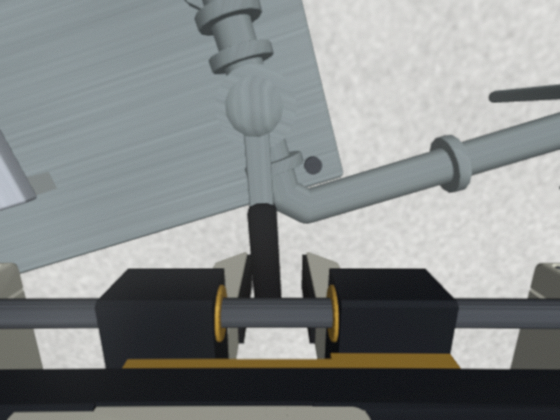

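View pics/s3.png

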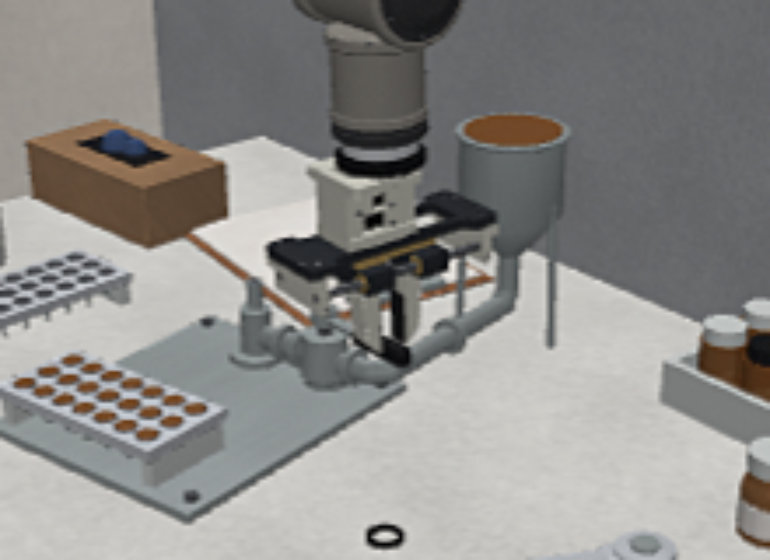

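The descent fell short and tilted the tool by 0.03 rad, because each row starts from the lagging measured pose. I'll see if going up undoes the tilt, then come down in smaller rows.

Call:
send_rows:
  motion:
    - {"hand": -0.1, "slide": [-35, 0, 0], "spin": 0}
    - {"hand": -0.1, "slide": [-35, 0, 0], "spin": 0}
    - {"hand": -0.1, "slide": [0, 0, 0], "spin": 0}

```text
time: 4.2
tool_pos: [0.6096, 0.06, 0.1523]
tool_rot: [1.593, 1.534, -0.033]
contact_force: [0.2, -0.4, 0.2]
opening: 0.0379
```

```bash
cat > st.py <<'E'
from h import *
np.set_printoptions(precision=4,suppress=True)
s=observe();T=Ttool(s);print(T,s["opening"],"yaw y-axis deg",np.degrees(np.arctan2(T[1,1],T[0,1])))
print(s["time"],s["qpos"],s["contact_force"])
E
python3 st.py
```

```text
[[ 0.0366  0.9978 -0.0551  0.6096]
 [-0.0012 -0.0551 -0.9985  0.06  ]
 [-0.9993  0.0366 -0.0008  0.1523]
 [ 0.      0.      0.      1.    ]] 0.037924597890068044 yaw y-axis deg -3.1589927957567254
4.2 [-0.0269  0.5438  1.4128 -0.0002  1.1484  0.0284] [ 0.1512 -0.3993  0.2303]
```

Call:
send_rows:
  motion:
    - {"hand": -0.1, "slide": [10, 0, 0], "spin": 0}
    - {"hand": -0.1, "slide": [10, 0, 0], "spin": 0}
    - {"hand": -0.1, "slide": [10, 0, 0], "spin": 0}
    - {"hand": -0.1, "slide": [0, 0, 0], "spin": 0}

```text
time: 4.6
tool_pos: [0.611, 0.06, 0.1189]
tool_rot: [1.595, 1.533, -0.031]
contact_force: [0.0, 0.3, 0.4]
opening: 0.0409
```

```bash
python3 st.py
```

```text
[[ 0.038   0.9978 -0.0551  0.611 ]
 [-0.0012 -0.0551 -0.9985  0.06  ]
 [-0.9993  0.038  -0.0009  0.1189]
 [ 0.      0.      0.      1.    ]] 0.040851157190729875 yaw y-axis deg -3.1607127578592973
4.6 [-0.0268  0.5796  1.4496 -0.0002  1.0743  0.0284] [0.0098 0.2908 0.3825]
```

```bash
cat > lev.py <<'E'
from h import *
np.set_printoptions(precision=4,suppress=True)
import sys
s=observe();T=Ttool(s);p=shot("wrist");cv2.imwrite("pics/"+sys.argv[1],p["pixels"])
q,_=pts(p,np.ones((420,560),bool))
V=np.array([.6041,.1419]);r=np.hypot(*(q[:,:2]-V).T)
g=p["pixels"].reshape(-1,3).max(1)[ (p["range_z"]>0).ravel()]
m=q[(g<60)&(q[:,2]>.078)&(q[:,2]<.092)&(r>.035)&(r<.12)]
l=cv2.fitLine((m[:,:2]).astype(np.float32),cv2.DIST_HUBER,0,.001,.001).ravel()
print(len(m),"lever",l,np.degrees(np.arctan2(l[1],l[0])),m.min(0),m.max(0))
d=m[:,:2].mean(0)-V; a=np.degrees(np.arctan2(d[1],d[0])); print("lever dir from axis",a,"joint rad",np.radians(-76.3-a))
G=V+.08*d/np.hypot(*d); print("grip",G,"in tool",(T[:3,:3].T@(np.r_[G,.076]-T[:3,3]))*1000)
E
python3 lev.py w4.png
```

```text
2020 lever [ 0.0507 -0.9987  0.6078  0.0667] -87.09463 [0.6    0.0307 0.0805] [0.6157 0.098  0.0874]
lever dir from axis -87.20207128963706 joint rad 0.19027703929131112
grip [0.608 0.062] in tool [42.7198 -4.7154 -1.8172]
```

View pics/w4.png

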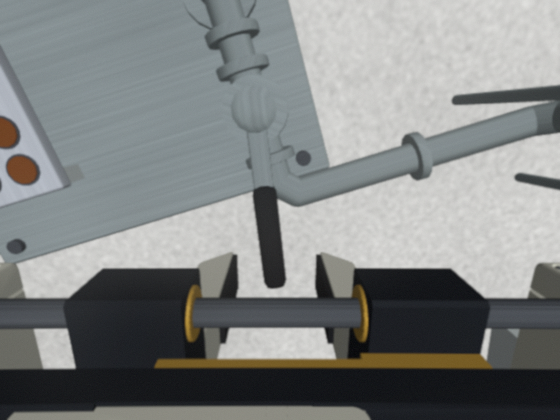

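Call:
send_rows:
  motion:
    - {"hand": 0.0, "slide": [10, -4.5, -1], "spin": -0.1}
    - {"hand": 0.0, "slide": [14, 0, 0], "spin": 0}
    - {"hand": 0.0, "slide": [12, 0, 0], "spin": 0}
    - {"hand": 0.0, "slide": [0, 0, 0], "spin": 0}

```text
time: 5.05
tool_pos: [0.6077, 0.0612, 0.08]
tool_rot: [1.492, 1.535, -0.03]
contact_force: [0.3, -0.8, -0.9]
opening: 0.0459
```

```bash
python3 st.py; python3 lev.py w5.png
```

```text
[[ 0.036   0.9982  0.0484  0.6077]
 [-0.0011  0.0485 -0.9988  0.0612]
 [-0.9994  0.0359  0.0028  0.08  ]
 [ 0.      0.      0.      1.    ]] 0.045898550047450894 yaw y-axis deg 2.7828909469266403
5.05 [-0.025   0.6205  1.4963 -0.0002  0.9888 -0.0734] [ 0.2589 -0.7753 -0.8928]
2575 lever [ 0.0538 -0.9985  0.6071  0.0735] -86.91339 [0.5818 0.0457 0.0787] [0.6317 0.0983 0.0919]
lever dir from axis -87.49403136484771 joint rad 0.1953727038881073
grip [0.6076 0.062 ] in tool [ 3.9883 -0.2563 -0.8136]
```

Call:
send_rows:
  motion:
    - {"hand": 0.0, "slide": [8, 0, 0], "spin": 0}
    - {"hand": 0.0, "slide": [8, 0, 0], "spin": 0}
    - {"hand": 0.0, "slide": [0, 0, 0], "spin": 0}

```text
time: 5.4
tool_pos: [0.6099, 0.0611, 0.0648]
tool_rot: [1.494, 1.531, -0.029]
contact_force: [0.1, -0.9, -0.4]
opening: 0.0455
```

```bash
python3 st.py
```

```text
[[ 0.0396  0.9981  0.048   0.6099]
 [-0.0011  0.048  -0.9988  0.0611]
 [-0.9992  0.0395  0.003   0.0648]
 [ 0.      0.      0.      1.    ]] 0.04547945274329529 yaw y-axis deg 2.75561817662513
5.4 [-0.025   0.641   1.5065 -0.0002  0.9545 -0.073 ] [ 0.0523 -0.8577 -0.4261]
```

Call:
send_rows:
  motion:
    - {"hand": 0.0, "slide": [3, -2, 0], "spin": 0}
    - {"hand": -1, "slide": [0, 0, 0], "spin": 0}
    - {"hand": -1, "slide": [0, 0, 0], "spin": 0}
    - {"hand": -1, "slide": [0, 0, 0], "spin": 0}
    - {"hand": -1, "slide": [0, 0, 0], "spin": 0}

```text
time: 5.9
tool_pos: [0.6083, 0.061, 0.0623]
tool_rot: [1.493, 1.53, -0.03]
contact_force: [0.0, -0.3, 0.5]
opening: 0.0184
```

```bash
python3 st.py
```

```text
[[ 0.0411  0.998   0.0479  0.6083]
 [-0.0012  0.048  -0.9988  0.061 ]
 [-0.9992  0.041   0.0032  0.0623]
 [ 0.      0.      0.      1.    ]] 0.018379894173977354 yaw y-axis deg 2.7508275389056545
5.9 [-0.0253  0.6412  1.5148 -0.0002  0.9445 -0.0731] [ 0.0452 -0.2556  0.5268]
```

Call:
send_rows:
  motion:
    - {"hand": -1, "slide": [0, 0, 0], "spin": 0}
    - {"hand": -1, "slide": [0, 0, 0], "spin": 0}
    - {"hand": -1, "slide": [0, -8.4, -0.5], "spin": 0.105}
    - {"hand": -1, "slide": [0, -8.4, -0.5], "spin": 0.105}
    - {"hand": -1, "slide": [0, -8.4, -0.5], "spin": 0.105}

```text
time: 6.4
tool_pos: [0.5849, 0.0633, 0.0623]
tool_rot: [1.79, 1.526, -0.056]
contact_force: [0.5, 0.6, 2.6]
opening: 0.0154
```

```bash
cat >> st.py <<'E'
V=np.array([.6041,.1419]);g=(T[:3,3]-.019*T[:3,0])[:2]-V;a=np.degrees(np.arctan2(g[1],g[0]))
print("grasp r",np.hypot(*g),"dir",a,"joint~",np.radians(-76.3-a),"jaw-perp",np.degrees(np.arctan2(T[1,2],T[0,2])))
E
python3 st.py
```

```text
[[ 0.0452  0.9614 -0.2715  0.5849]
 [-0.0026 -0.2717 -0.9624  0.0633]
 [-0.999   0.0442 -0.0098  0.0623]
 [ 0.      0.      0.      1.    ]] 0.015447485896416799 yaw y-axis deg -15.78034827011254
6.4 [-0.0215  0.6049  1.5888 -0.002   0.9027  0.2549] [0.5334 0.6264 2.6199]
grasp r 0.08104479641875775 dir -104.30198740154526 joint~ 0.4887268772589364 jaw-perp -105.75544190509507
```

Call:
send_rows:
  motion:
    - {"hand": -1, "slide": [0, -8.4, -0.6], "spin": 0.105}
    - {"hand": -1, "slide": [0, -8.4, -0.6], "spin": 0.105}
    - {"hand": -1, "slide": [0, -8.4, -0.6], "spin": 0.105}
    - {"hand": -1, "slide": [0, -8.4, -0.6], "spin": 0.105}
    - {"hand": -1, "slide": [0, -8.4, -0.6], "spin": 0.105}
    - {"hand": -1, "slide": [0, -8.4, -0.6], "spin": 0.105}

```text
time: 7.0
tool_pos: [0.5415, 0.0906, 0.0623]
tool_rot: [2.325, 1.527, -0.172]
contact_force: [0.3, -0.4, 1.2]
opening: 0.0154
```

```bash
python3 st.py
```

```text
[[ 0.0434  0.6002 -0.7987  0.5415]
 [-0.0076 -0.7992 -0.601   0.0906]
 [-0.999   0.0321 -0.0302  0.0623]
 [ 0.      0.      0.      1.    ]] 0.015364932251354456 yaw y-axis deg -53.09691443830956
7.0 [ 0.0314  0.5491  1.7009 -0.0119  0.8484  0.9652] [ 0.2745 -0.4268  1.2252]
grasp r 0.08151052469135667 dir -141.11059245837262 joint~ 1.1311582285668083 jaw-perp -143.0413521709223
```

Call:
send_rows:
  motion:
    - {"hand": -1, "slide": [0, -8.6, -0.6], "spin": 0.103}
    - {"hand": -1, "slide": [0, -8.6, -0.6], "spin": 0.103}
    - {"hand": -1, "slide": [0, -8.6, -0.6], "spin": 0.103}
    - {"hand": -1, "slide": [0, -8.6, -0.6], "spin": 0.103}
    - {"hand": -1, "slide": [0, 0, 0], "spin": 0}

```text
time: 7.5
tool_pos: [0.5251, 0.1227, 0.0624]
tool_rot: [2.685, 1.529, -0.238]
contact_force: [1.1, 6.2, -3.2]
opening: 0.0149
```

```bash
python3 st.py; python3 lev.py w6.png
```

```text
[[ 0.0408  0.2162 -0.9755  0.5251]
 [-0.0099 -0.9762 -0.2167  0.1227]
 [-0.9991  0.0185 -0.0377  0.0624]
 [ 0.      0.      0.      1.    ]] 0.014946154960793948 yaw y-axis deg -77.5137333124841
7.5 [ 0.0956  0.5369  1.7248 -0.0185  0.8403  1.4601] [ 1.1374  6.1903 -3.2135]
grasp r 0.08196631278083234 dir -166.586554723954 joint~ 1.5757976502150375 jaw-perp -167.47372313739078
3250 lever [0.9695 0.2453 0.5339 0.1254] 14.198308 [0.4938 0.1098 0.078 ] [0.5605 0.1375 0.0918]
lever dir from axis -166.76016426728287 joint rad 1.57882770835901
grip [0.5262 0.1236] in tool [-13.5976  -0.373   -1.7601]
```

View pics/w6.png

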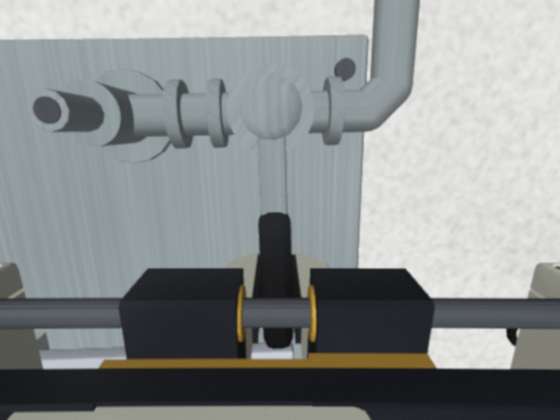

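Call:
send_rows:
  motion:
    - {"hand": -0.2, "slide": [0, 0, 0], "spin": 0}
    - {"hand": -0.2, "slide": [0, 0, 0], "spin": 0}
    - {"hand": -0.2, "slide": [0, 0, 0], "spin": 0}
    - {"hand": -0.2, "slide": [0, 0, 0], "spin": 0}
    - {"hand": -0.2, "slide": [-15, 0, 0], "spin": 0}
    - {"hand": -0.2, "slide": [-30, 0, 0], "spin": 0}
    - {"hand": -0.2, "slide": [-35, 0, 0], "spin": 0}
    - {"hand": 0.4, "slide": [-35, 0, 0], "spin": 0}

```text
time: 8.35
tool_pos: [0.5181, 0.1209, 0.1756]
tool_rot: [2.526, 1.54, -0.389]
contact_force: [-0.0, 0.3, 0.6]
opening: 0.0409
```

```bash
python3 st.py; python3 lev.py w7.png
```

```text
[[ 0.0289  0.2247 -0.974   0.5181]
 [-0.0118 -0.9743 -0.2251  0.1209]
 [-0.9995  0.018  -0.0255  0.1756]
 [ 0.      0.      0.      1.    ]] 0.04086290618848377 yaw y-axis deg -77.01262262747316
8.35 [ 0.0939  0.3874  1.6058 -0.0161  1.1207  1.4446] [-0.0267  0.257   0.6422]
grasp r 0.08896633440920525 dir -166.50898943487897 joint~ 1.5744438805354168 jaw-perp -166.9862939104193
1316 lever [0.9685 0.2491 0.5283 0.1238] 14.424259 [0.4937 0.1102 0.0813] [0.5596 0.1368 0.0881]
lever dir from axis -166.54347496048646 joint rad 1.5750457665015485
grip [0.5263 0.1233] in tool [99.7766 -2.2643 -5.9397]
```

View pics/w7.png

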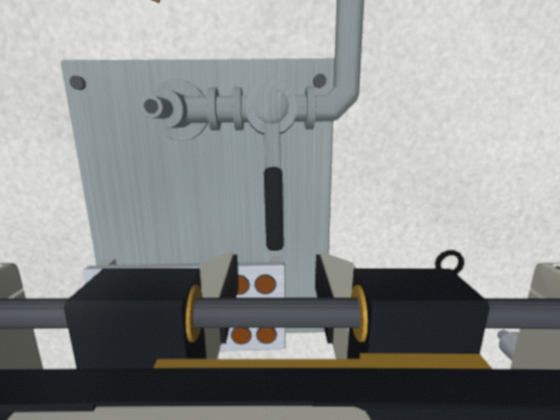

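The lever is square (≈1.575 rad, fit 14.4° against 13.7°) and free at (272,168)–(274,248). Next I move over to the nozzle arm.

Call:
send_rows:
  motion:
    - {"hand": 0.4, "slide": [-5, 20, 4], "spin": 0}
    - {"hand": 0.4, "slide": [-5, 40, 7], "spin": 0}
    - {"hand": 0.4, "slide": [-5, 40, 7], "spin": 0}
    - {"hand": 0.4, "slide": [-5, 40, 7], "spin": 0}
    - {"hand": 0.4, "slide": [0, 40, 7], "spin": 0}
    - {"hand": 0.4, "slide": [0, 40, 7], "spin": 0}
    - {"hand": 0.4, "slide": [0, 20, 4], "spin": 0}
    - {"hand": 0.4, "slide": [0, 0, 0], "spin": 0}

```text
time: 9.2
tool_pos: [0.5348, -0.1324, 0.2093]
tool_rot: [2.655, 1.52, -0.255]
contact_force: [-0.1, -0.5, 0.0]
opening: 0.0645
```

```bash
python3 st.py
```

```text
[[ 0.0493  0.2293 -0.9721  0.5348]
 [-0.0128 -0.9731 -0.2302 -0.1324]
 [-0.9987  0.0238 -0.045   0.2093]
 [ 0.      0.      0.      1.    ]] 0.0644956624293569 yaw y-axis deg -76.73960441796741
9.2 [-0.3857  0.3747  1.5262  0.0071  1.1902  0.9507] [-0.1115 -0.5153  0.0175]
grasp r 0.28291422655147874 dir -104.368356409506 joint~ 0.48988523496913366 jaw-perp -166.67806417798715
```

Call:
send_rows:
  motion:
    - {"hand": 0.4, "slide": [0, 15, 0], "spin": 0.1}
    - {"hand": 0.4, "slide": [0, 15, 0], "spin": 0.1}
    - {"hand": 0.4, "slide": [0, 15, 0], "spin": 0.1}
    - {"hand": 0.4, "slide": [0, 12, 0], "spin": 0.1}
    - {"hand": 0.4, "slide": [0, 12, 0], "spin": 0.1}
    - {"hand": 0.4, "slide": [0, 0, 0], "spin": 0.1}
    - {"hand": 0.4, "slide": [0, 0, 0], "spin": 0.1}
    - {"hand": 0.4, "slide": [0, 0, 0], "spin": 0}

```text
time: 10.0
tool_pos: [0.5371, -0.1972, 0.2085]
tool_rot: [-2.844, 1.523, -0.194]
contact_force: [0.3, -0.8, -0.3]
opening: 0.0643
```

```bash
python3 st.py
cat > arm.py <<'E'
from h import *
import sys
np.set_printoptions(precision=4,suppress=True)
s=observe();T=Ttool(s);p=shot("wrist");cv2.imwrite("pics/"+sys.argv[1],p["pixels"])
pickle.dump(p,open("warm.pkl","wb"))
for t in ["swing_arm","hub_bore"]:
  for o in vision.cut_out(p,t)[:2]:
    q,_=pts(p,o["mask"]);print(t,round(o["conf"],2),o["uv"],o["mask"].sum(),np.median(q,0))
    h=q[(q[:,2]>.0455)&(q[:,2]<.056)]
    b=q[(q[:,2]>.037)&(q[:,2]<.0455)]
    if len(b)>30:
        l=cv2.fitLine(b[:,:2].astype(np.float32),cv2.DIST_HUBER,0,.001,.001).ravel();print(" beam",l,np.degrees(np.arctan2(l[1],l[0])))
    if len(h)>10: print(" hi",len(h),h.mean(0),h.min(0),h.max(0))
E
python3 arm.py w8.png
```

```text
[[ 0.0471 -0.4721 -0.8803  0.5371]
 [-0.0092 -0.8814  0.4722 -0.1972]
 [-0.9988 -0.0141 -0.0458  0.2085]
 [ 0.      0.      0.      1.    ]] 0.06428319209702923 yaw y-axis deg -118.173253395436
10.0 [-0.4937  0.4156  1.4642  0.0151  1.216   1.5642] [ 0.2864 -0.7933 -0.2873]
grasp r 0.3456257676319692 dir -101.32416099730415 joint~ 0.4367540019521053 jaw-perp 151.78972870328835
swing_arm 0.86 [313.6, 168.4] 4637 [ 0.5538 -0.2438  0.0433]
 beam [ 0.8973 -0.4414  0.5316 -0.2363] -26.195269
 hi 627 [ 0.5856 -0.2634  0.0478] [ 0.4206 -0.2861  0.0455] [ 0.6075 -0.179   0.0513]
hub_bore 0.74 [314.3, 165.7] 4496 [ 0.5548 -0.2442  0.0433]
 beam [ 0.8991 -0.4378  0.5119 -0.2262] -25.960457
 hi 626 [ 0.5858 -0.2635  0.0478] [ 0.4206 -0.2861  0.0455] [ 0.6075 -0.1846  0.0513]
```

View pics/w8.png

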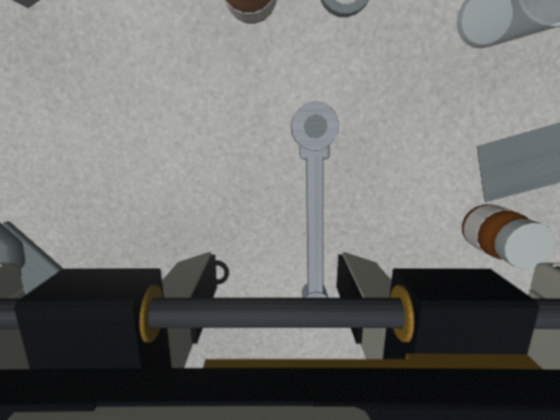

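Run:
```python
from h import *
np.set_printoptions(precision=4,suppress=True)
p=pickle.load(open("warm.pkl","rb"));T=Ttool(observe())
h=ray(p,[[315.5,126]],.045)[0];b=ray(p,[[314.5,160],[315.5,270]],.042)
d=b[0]-b[1];print("hub ray",h,"beam dir",np.degrees(np.arctan2(d[1],d[0])),"beam pts",b)
q,uv=pts(p,np.ones((420,560),bool))
k=np.hypot(*(uv-[315.5,126]).T); m=q[(k<22)&(k>14)];print("hub top ring",np.median(m,0),m.mean(0))
for ang in (-26.5,):
  u=np.array([np.cos(np.radians(ang)),np.sin(np.radians(ang)),0])
  for H in (h,m.mean(0)):
    B=H-.06*u;B[2]=.03;print("balance",B,"tool mm",(T[:3,:3].T@(B-T[:3,3]))*1000)
# use other cams: hub via scene
for n,c in (("scene",None),("side",None)):
    p=pickle.load(open(n+"1.pkl","rb"));print(n,"hub proj",proj(p,np.r_[h[:2],.045]),"noz",proj(p,np.r_[(h-.19*u)[:2],.04]))
```

```text
hub ray [ 0.588 -0.265  0.045] beam dir -26.01415446655132 beam pts [[ 0.5592 -0.2499  0.042 ]
 [ 0.4533 -0.1982  0.042 ]]
hub top ring [ 0.588  -0.265   0.0447] [ 0.5879 -0.265   0.0447]
balance [ 0.5343 -0.2382  0.03  ] tool mm [178.719   39.9265  -8.3954]
balance [ 0.5342 -0.2382  0.03  ] tool mm [178.7134  39.969   -8.2863]
scene hub proj [[253.857  287.5022]] noz [[226.6934 240.4045]]
side hub proj [[364.0114 255.9359]] noz [[290.3495 266.7107]]
```

Grey arm in the picture: hub at (315,126), nozzle at (316,292). It agrees with the grey arm's place in the scene and side pictures to a few pixels, and the yellow one is not in view. I go down part way, then check again.

Call:
send_rows:
  motion:
    - {"hand": 0.2, "slide": [0, 20, -4], "spin": -0.035}
    - {"hand": 0.2, "slide": [10, 19, -4], "spin": 0}
    - {"hand": 0.2, "slide": [25, 0, 0], "spin": 0}
    - {"hand": 0.2, "slide": [25, 0, 0], "spin": 0}
    - {"hand": 0.2, "slide": [25, 0, 0], "spin": 0}
    - {"hand": 0.2, "slide": [20, 0, 0], "spin": 0}
    - {"hand": 0.2, "slide": [0, 0, 0], "spin": 0}

```text
time: 10.85
tool_pos: [0.5332, -0.2363, 0.1019]
tool_rot: [-2.925, 1.518, -0.217]
contact_force: [0.7, -0.4, 0.0]
opening: 0.0549
```

```bash
python3 st.py
python3 - <<'E'
from h import *
np.set_printoptions(precision=4,suppress=True)
T=Ttool(observe());p=shot("wrist");cv2.imwrite("pics/w9.png",p["pixels"]);pickle.dump(p,open("warm2.pkl","wb"))
B=np.array([.5342,-.2382,.030]);print("tool mm",(T[:3,:3].T@(B-T[:3,3]))*1000)
print(proj(p,[[.588,-.265,.045],[.5593,-.2505,.042],[.5342,-.2382,.042]]))
E
```

```text
[[ 0.0512 -0.4202 -0.906   0.5332]
 [-0.0113 -0.9073  0.4202 -0.2363]
 [-0.9986 -0.0113 -0.0512  0.1019]
 [ 0.      0.      0.      1.    ]] 0.0549394426812451 yaw y-axis deg -114.85131055677472
10.85 [-0.5581  0.5428  1.574   0.0212  0.9755  1.4352] [ 0.7318 -0.3649  0.0041]
grasp r 0.38474157620341504 dir -100.7626514405044 joint~ 0.4269538114045356 jaw-perp 155.11554389134056
tool mm [71.8342  2.136   1.9935]
[[281.469  147.3114]
 [279.6936 194.6525]
 [278.7455 233.3553]]
```

View pics/w9.png

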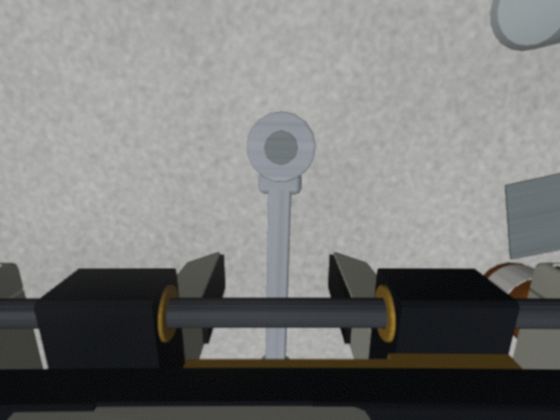

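Call:
send_rows:
  motion:
    - {"hand": 0.2, "slide": [14, 2, 2], "spin": 0.02}
    - {"hand": 0.2, "slide": [16, 0, 0], "spin": 0}
    - {"hand": 0.2, "slide": [16, 0, 0], "spin": 0}
    - {"hand": 0.2, "slide": [14, 0, 0], "spin": 0}
    - {"hand": 0.2, "slide": [0, 0, 0], "spin": 0}

```text
time: 11.4
tool_pos: [0.5392, -0.2402, 0.049]
tool_rot: [-2.98, 1.504, -0.288]
contact_force: [-0.1, -0.3, 0.2]
opening: 0.0553
```

```bash
cat > b.py <<'E'
from h import *
np.set_printoptions(precision=4,suppress=True)
T=Ttool(observe())
B=np.array([.5342,-.2382,.030]);print("tool mm",(T[:3,:3].T@(B-T[:3,3]))*1000)
E
python3 st.py; python3 b.py
```

```text
[[ 0.0639 -0.4339 -0.8987  0.5392]
 [-0.0189 -0.9009  0.4336 -0.2402]
 [-0.9978 -0.0107 -0.0658  0.049 ]
 [ 0.      0.      0.      1.    ]] 0.055257715602646085 yaw y-axis deg -115.71630915666681
11.4 [-0.5586  0.6167  1.6143  0.0238  0.8465  1.4462] [-0.0972 -0.2544  0.2398]
grasp r 0.38740476880118246 dir -99.83102426076348 joint~ 0.4106938497169876 jaw-perp 154.2432807684924
tool mm [18.5735  0.5785  6.5688]
```

Call:
send_rows:
  motion:
    - {"hand": 0.2, "slide": [10, 0.5, 3], "spin": 0}
    - {"hand": 0.2, "slide": [10, 0, 3], "spin": 0}
    - {"hand": 0.2, "slide": [10, 0, 2], "spin": 0}
    - {"hand": 0.2, "slide": [4, 0, 0], "spin": 0}
    - {"hand": 0.2, "slide": [0, 0, 0], "spin": 0}

```text
time: 11.9
tool_pos: [0.5348, -0.2382, 0.0142]
tool_rot: [-2.995, 1.5, -0.302]
contact_force: [-0.4, -0.1, 0.1]
opening: 0.0554
```

```bash
python3 st.py; python3 b.py
```

```text
[[ 0.0671 -0.433  -0.8989  0.5348]
 [-0.0209 -0.9014  0.4326 -0.2382]
 [-0.9975 -0.0102 -0.0695  0.0142]
 [ 0.      0.      0.      1.    ]] 0.05536237841174412 yaw y-axis deg -115.65738877977306
11.9 [-0.5598  0.6599  1.6552  0.026   0.7587  1.4409] [-0.3553 -0.1387  0.0795]
grasp r 0.38623826774832276 dir -100.53324244252144 joint~ 0.42294986905603194 jaw-perp 154.30174628026265
tool mm [-15.8364   0.0596  -0.5788]
```

Call:
send_rows:
  motion:
    - {"hand": -1, "slide": [1, 0, 0], "spin": 0}
    - {"hand": -1, "slide": [0, 0, 0], "spin": 0}
    - {"hand": -1, "slide": [0, 0, 0], "spin": 0}
    - {"hand": -1, "slide": [0, 0, 0], "spin": 0}
    - {"hand": -1, "slide": [0, 0, 0], "spin": 0}
    - {"hand": -1, "slide": [0, 0, 0], "spin": 0}
    - {"hand": -1, "slide": [0, 0, 0], "spin": 0}
    - {"hand": -1, "slide": [0, 0, 0], "spin": 0}
  grip_force: 40

```text
time: 12.7
tool_pos: [0.5356, -0.2386, 0.014]
tool_rot: [-3.002, 1.499, -0.309]
contact_force: [-0.4, 0.2, -0.1]
opening: 0.016
```

```bash
python3 st.py; python3 b.py
```

```text
[[ 0.0687 -0.4326 -0.899   0.5356]
 [-0.0219 -0.9016  0.4321 -0.2386]
 [-0.9974 -0.01   -0.0714  0.014 ]
 [ 0.      0.      0.      1.    ]] 0.01603371285744213 yaw y-axis deg -115.63098209989661
12.7 [-0.5596  0.6606  1.6543  0.0261  0.7569  1.4406] [-0.3834  0.1924 -0.1047]
grasp r 0.38644621791661427 dir -100.40166248687258 joint~ 0.4206533656003312 jaw-perp 154.32797512944782
tool mm [-16.0327   0.0893   0.3263]
```

Call:
send_rows:
  motion:
    - {"hand": -1, "slide": [-10, 0, 0], "spin": 0}
    - {"hand": -1, "slide": [-15, 0, 0], "spin": 0}
    - {"hand": -1, "slide": [-15, 0, 0], "spin": 0}
    - {"hand": -1, "slide": [-15, 0, 0], "spin": 0}
    - {"hand": -1, "slide": [0, 0, 0], "spin": 0}

```text
time: 13.2
tool_pos: [0.5294, -0.2362, 0.0702]
tool_rot: [-2.978, 1.505, -0.284]
contact_force: [1.2, 0.4, -4.0]
opening: 0.0162
```

```bash
python3 st.py
python3 - <<'E'
from h import *
p=shot("side");cv2.imwrite("pics/s10.png",cv2.resize(p["pixels"][150:310,240:430],None,fx=3.5,fy=3.5))
p=shot("wrist");cv2.imwrite("pics/w10.png",p["pixels"]);
E
```

```text
[[ 0.0628 -0.433  -0.8992  0.5294]
 [-0.0184 -0.9013  0.4328 -0.2362]
 [-0.9979 -0.0107 -0.0646  0.0702]
 [ 0.      0.      0.      1.    ]] 0.01617072379017782 yaw y-axis deg -115.66049132113909
13.2 [-0.5617  0.5724  1.6271  0.0233  0.8792  1.443 ] [ 1.2238  0.3699 -4.0003]
grasp r 0.38525365640897785 dir -101.3559254621326 joint~ 0.4373083964484958 jaw-perp 154.29986808939566
```

View pics/s10.png

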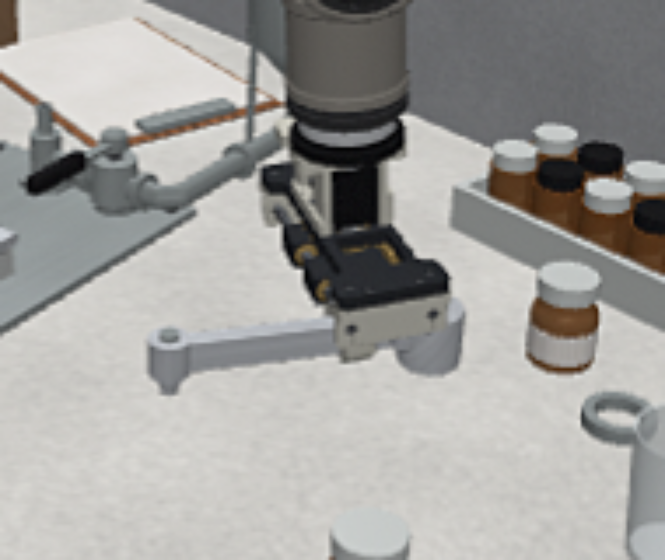

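View pics/w10.png

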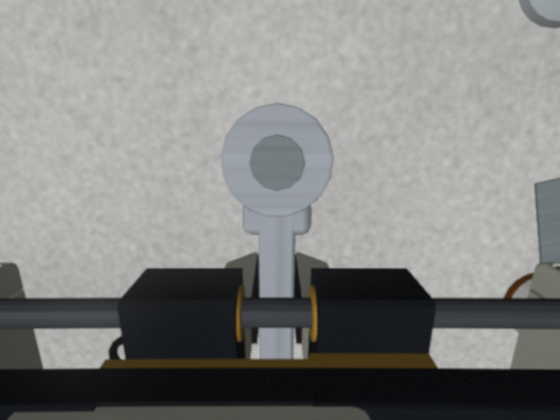

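```bash
cat > pose.py <<'E'
from h import *
np.set_printoptions(precision=4,suppress=True)
Tg=np.eye(4);Tg[:3,:3]=np.array([[.0687,-.4326,-.8990],[-.0219,-.9016,.4321],[-.9974,-.01,-.0714]]);Tg[:3,3]=[.5356,-.2386,.014]
U,_,Vt=np.linalg.svd(Tg[:3,:3]);Tg[:3,:3]=U@Vt
A=np.eye(4);A[:3,:3]=R.from_euler('z',-26.1,degrees=True).as_matrix();A[:3,3]=[.588,-.265,0]
REL=np.linalg.inv(Tg)@A
def arm(T): return T@REL
if __name__=="__main__":
    T=Ttool(observe());H=arm(T)
    print("hub",H[:3,3],"noz",(H@[-.19,0,0,1])[:3],"tilt",np.arccos(H[2,2]),"xax z",H[2,0],"yaw",np.degrees(np.arctan2(H[1,0],H[0,0])))
    goal=np.array([.584,.2245,.12]);print("hub err tool mm",(T[:3,:3].T@(goal-H[:3,3]))*1000)
    p=shot("wrist");q,uv=pts(p,np.ones((420,560),bool))
    from sys import argv
    if len(argv)>1: cv2.imwrite("pics/"+argv[1],p["pixels"])
    L=(q-H[:3,3])@H[:3,:3]; m=(np.hypot(L[:,0],L[:,1])>.013)&(np.hypot(L[:,0],L[:,1])<.021)&(abs(L[:,2]-.045)<.008)
    if m.sum()>50:
        P=q[m];c=P.mean(0);n=np.linalg.svd(P-c)[2][2];n*=np.sign(n[2]);print("hub top meas",c,"expected",(H@[0,0,.0447,1])[:3],"normal",n,m.sum())
E
python3 pose.py
```

```text
hub [ 0.5807 -0.2619  0.0535] noz [ 0.4101 -0.1782  0.0554] tilt 0.010184036763334797 xax z -0.010136941662726252 yaw -26.12386058902205
hub err tool mm [ -74.2587 -440.5464  203.5145]
hub top meas [ 0.5819 -0.2624  0.0983] expected [ 0.5811 -0.2621  0.0982] normal [ 0.0036 -0.0148  0.9999] 5299
```

Call:
send_rows:
  motion:
    - {"hand": -1, "slide": [-15, 0, 0], "spin": 0}
    - {"hand": -1, "slide": [-20, 0, 0], "spin": 0}
    - {"hand": -1, "slide": [-20, 0, 0], "spin": 0}
    - {"hand": -1, "slide": [-20, 0, 0], "spin": 0}
    - {"hand": -1, "slide": [-10, 0, 0], "spin": 0}
    - {"hand": -1, "slide": [0, 0, 0], "spin": 0}

```text
time: 13.95
tool_pos: [0.5197, -0.232, 0.1474]
tool_rot: [-2.863, 1.524, -0.17]
contact_force: [0.8, 0.7, -3.7]
opening: 0.0156
```

```bash
python3 st.py;python3 pose.py w11.png
```

```text
[[ 0.0462 -0.4334 -0.9     0.5197]
 [-0.0079 -0.9011  0.4335 -0.232 ]
 [-0.9989 -0.0129 -0.0451  0.1474]
 [ 0.      0.      0.      1.    ]] 0.01563366388814652 yaw y-axis deg -115.68361383355635
13.95 [-0.5647  0.4698  1.5576  0.0205  1.071   1.4452] [ 0.8175  0.7429 -3.7361]
grasp r 0.3833441485274444 dir -102.86007788237346 joint~ 0.4635608086335401 jaw-perp 154.28311096015233
hub [ 0.5717 -0.2582  0.1319] noz [ 0.4012 -0.1745  0.1369] tilt 0.026533583035818143 xax z -0.02639668398710248 yaw -26.133133716293745
hub err tool mm [   8.6178 -440.1518  198.7171]
hub top meas [ 0.5734 -0.2591  0.1767] expected [ 0.5727 -0.2588  0.1766] normal [ 0.0179 -0.0227  0.9996] 5310
```

Call:
send_rows:
  motion:
    - {"hand": -1, "slide": [-2, -15, 0], "spin": -0.06}
    - {"hand": -1, "slide": [0, -25, 0], "spin": -0.1}
    - {"hand": -1, "slide": [0, -25, 0], "spin": -0.1}
    - {"hand": -1, "slide": [0, -25, 0], "spin": -0.1}
    - {"hand": -1, "slide": [0, -25, 0], "spin": -0.1}
    - {"hand": -1, "slide": [0, -25, 0], "spin": -0.1}
    - {"hand": -1, "slide": [0, -15, 0], "spin": -0.06}
    - {"hand": -1, "slide": [0, 0, 0], "spin": 0}

```text
time: 14.8
tool_pos: [0.5418, -0.0752, 0.1358]
tool_rot: [2.948, 1.544, 0.0]
contact_force: [0.2, -0.9, -4.2]
opening: 0.0157
```

```bash
python3 st.py;python3 pose.py w12.png
```

```text
[[ 0.0264  0.1927 -0.9809  0.5418]
 [ 0.     -0.9812 -0.1927 -0.0752]
 [-0.9997  0.0051 -0.0259  0.1358]
 [ 0.      0.      0.      1.    ]] 0.015713453216775114 yaw y-axis deg -78.89067981496817
14.8 [-0.2823  0.4561  1.6173  0.0085  1.0429  1.0903] [ 0.2142 -0.8608 -4.1566]
grasp r 0.22597793417243076 dir -106.14209751100243 joint~ 0.5208428572681972 jaw-perp -168.88313740579875
hub [ 0.5989 -0.0653  0.1191] noz [ 0.4124 -0.1003  0.1278] tilt 0.04798889458377654 xax z -0.0454180298692912 yaw 10.626803460250818
hub err tool mm [  -1.2425 -287.2688  -41.2545]
hub top meas [ 0.6016 -0.0641  0.1639] expected [ 0.6008 -0.0643  0.1638] normal [0.0427 0.0114 0.999 ] 5348
```

The arm is hub-low by about 0.045 rad, because fast rows drift the tilt. I'll rise slowly here over the bare bench and come down fast, which drifts the tilt the other way.

Call:
send_rows:
  motion:
    - {"hand": -1, "slide": [-10, 0, 0], "spin": 0}
    - {"hand": -1, "slide": [-10, 0, 0], "spin": 0}
    - {"hand": -1, "slide": [-10, 0, 0], "spin": 0}
    - {"hand": -1, "slide": [-10, 0, 0], "spin": 0}
    - {"hand": -1, "slide": [-10, 0, 0], "spin": 0}
    - {"hand": -1, "slide": [-10, 0, 0], "spin": 0}
    - {"hand": -1, "slide": [-10, 0, 0], "spin": 0}
    - {"hand": -1, "slide": [0, 0, 0], "spin": 0}

```text
time: 15.65
tool_pos: [0.5406, -0.0799, 0.2126]
tool_rot: [2.885, 1.542, -0.072]
contact_force: [0.9, 0.1, -4.4]
opening: 0.0158
```

```bash
python3 st.py;python3 pose.py
```

```text
[[ 0.0287  0.183  -0.9827  0.5406]
 [-0.0021 -0.9831 -0.1831 -0.0799]
 [-0.9996  0.0073 -0.0279  0.2126]
 [ 0.      0.      0.      1.    ]] 0.01584833465010347 yaw y-axis deg -79.45654843240446
15.65 [-0.2907  0.3762  1.5134  0.0066  1.2238  1.0939] [ 0.9068  0.1289 -4.3874]
grasp r 0.23080944658721245 dir -106.10826817183766 joint~ 0.5202524239159981 jaw-perp -169.44487652929408
hub [ 0.5979 -0.0706  0.1961] noz [ 0.411  -0.1038  0.2043] tilt 0.04688937036840194 xax z -0.04342336515651373 yaw 10.056015022121912
hub err tool mm [  75.0105 -293.2513  -38.2818]
hub top meas [ 0.6004 -0.0693  0.2408] expected [ 0.5997 -0.0695  0.2407] normal [0.0409 0.0135 0.9991] 5326
```

Call:
send_rows:
  motion:
    - {"hand": -1, "slide": [35, 0, 0], "spin": 0}
    - {"hand": -1, "slide": [0, 0, 0], "spin": 0}

```text
time: 15.9
tool_pos: [0.541, -0.0797, 0.1762]
tool_rot: [2.892, 1.543, -0.066]
contact_force: [-1.9, 0.6, -4.4]
opening: 0.0159
```

```bash
python3 st.py;python3 pose.py
```

```text
[[ 0.0278  0.1831 -0.9827  0.541 ]
 [-0.0018 -0.9831 -0.1832 -0.0797]
 [-0.9996  0.0069 -0.027   0.1762]
 [ 0.      0.      0.      1.    ]] 0.015874456314751154 yaw y-axis deg -79.44837061838473
15.9 [-0.2901  0.4111  1.5661  0.0068  1.1372  1.0937] [-1.8938  0.5552 -4.3812]
grasp r 0.23051372502267894 dir -106.01351931884861 joint~ 0.5185987444688511 jaw-perp -169.4377238105601
hub [ 0.5983 -0.0705  0.1596] noz [ 0.4114 -0.1036  0.168 ] tilt 0.04757665467159566 xax z -0.04432597295071165 yaw 10.064862436374332
hub err tool mm [  38.6504 -292.8472  -38.9298]
hub top meas [ 0.6009 -0.0691  0.2044] expected [ 0.6001 -0.0693  0.2043] normal [0.0427 0.0134 0.999 ] 5309
```

Call:
send_rows:
  motion:
    - {"hand": -1, "slide": [28, 0, 0], "spin": 0}
    - {"hand": -1, "slide": [28, 0, 0], "spin": 0}
    - {"hand": -1, "slide": [28, 0, 0], "spin": 0}
    - {"hand": -1, "slide": [0, 0, 0], "spin": 0}

```text
time: 16.35
tool_pos: [0.5499, -0.0815, 0.0989]
tool_rot: [2.818, 1.529, -0.139]
contact_force: [-1.3, 0.0, -3.6]
opening: 0.0157
```

```bash
python3 st.py;python3 pose.py
```

```text
[[ 0.0418  0.1834 -0.9821  0.5499]
 [-0.0059 -0.9829 -0.1838 -0.0815]
 [-0.9991  0.0135 -0.0401  0.0989]
 [ 0.      0.      0.      1.    ]] 0.015711568020504694 yaw y-axis deg -79.4296073444426
16.35 [-0.2885  0.5082  1.6477  0.0078  0.9438  1.0931] [-1.277   0.0043 -3.588 ]
grasp r 0.22990902098019766 dir -103.82982343551014 joint~ 0.48048606144234873 jaw-perp -169.3987032230842
hub [ 0.6074 -0.0722  0.0831] noz [ 0.4204 -0.1055  0.089 ] tilt 0.039187120109300574 xax z -0.031195040957441054 yaw 10.07726885692473
hub err tool mm [ -39.6117 -295.4792  -33.0273]
hub top meas [ 0.6094 -0.0708  0.1279] expected [ 0.6086 -0.071   0.1277] normal [0.0287 0.0184 0.9994] 5312
```

Call:
send_rows:
  motion:
    - {"hand": -1, "slide": [-9, 0, 0], "spin": 0}
    - {"hand": -1, "slide": [-9, -6, 0], "spin": -0.01}
    - {"hand": -1, "slide": [-9, -12, -2], "spin": -0.01}
    - {"hand": -1, "slide": [-9, -12, -2], "spin": -0.01}
    - {"hand": -1, "slide": [-9, -15, -2], "spin": -0.01}
    - {"hand": -1, "slide": [-9, -15, -2], "spin": -0.01}
    - {"hand": -1, "slide": [-9, -15, -2], "spin": -0.01}
    - {"hand": -1, "slide": [0, 0, 0], "spin": 0}

```text
time: 17.2
tool_pos: [0.5447, 0.0018, 0.1785]
tool_rot: [2.744, 1.509, -0.146]
contact_force: [-0.5, -0.7, -3.3]
opening: 0.0158
```

```bash
python3 st.py;python3 pose.py
```

```text
[[ 0.0608  0.2485 -0.9667  0.5447]
 [-0.0089 -0.9683 -0.2495  0.0018]
 [-0.9981  0.0238 -0.0567  0.1785]
 [ 0.      0.      0.      1.    ]] 0.015839742362145585 yaw y-axis deg -75.60481528075759
17.2 [-0.1371  0.3872  1.5986 -0.0006  1.0943  1.182 ] [-0.4618 -0.7061 -3.3101]
grasp r 0.1524688784091888 dir -113.40280818419629 joint~ 0.6475661645501241 jaw-perp -165.52740255304286
hub [0.6017 0.0148 0.1637] noz [ 0.4173 -0.0309  0.1665] tilt 0.036883443349697585 xax z -0.014479845028003901 yaw 13.906454997034935
hub err tool mm [  40.6798 -208.5423  -32.7305]
hub top meas [0.6027 0.0166 0.2085] expected [0.602  0.0164 0.2084] normal [0.0074 0.024  0.9997] 5321
```

Call:
send_rows:
  motion:
    - {"hand": -1, "slide": [0, -12, -3], "spin": 0}
    - {"hand": -1, "slide": [0, -20, -4], "spin": 0}
    - {"hand": -1, "slide": [0, -20, -4], "spin": 0}
    - {"hand": -1, "slide": [0, -20, -4], "spin": 0}
    - {"hand": -1, "slide": [0, -20, -4], "spin": 0}
    - {"hand": -1, "slide": [0, -20, -3], "spin": 0}
    - {"hand": -1, "slide": [0, -12, -2], "spin": 0}
    - {"hand": -1, "slide": [0, 0, 0], "spin": 0}

```text
time: 18.05
tool_pos: [0.5346, 0.1336, 0.1723]
tool_rot: [2.706, 1.517, -0.188]
contact_force: [-0.8, -0.0, -3.5]
opening: 0.0156
```

```bash
python3 st.py;python3 pose.py w13.png
```

```text
[[ 0.0524  0.2447 -0.9682  0.5346]
 [-0.01   -0.9693 -0.2455  0.1336]
 [-0.9986  0.0225 -0.0483  0.1723]
 [ 0.      0.      0.      1.    ]] 0.015623109291701473 yaw y-axis deg -75.83302011710384
18.05 [ 0.1151  0.4114  1.5784 -0.0179  1.101   1.4458] [-0.7877 -0.0044 -3.5319]
grasp r 0.07091420289031579 dir -173.45570263483458 joint~ 1.6956868980663935 jaw-perp -165.770578430979
hub [0.5916 0.1463 0.157 ] noz [0.407  0.1014 0.1614] tilt 0.03987843588878601 xax z -0.022819932485637844 yaw 13.668495954007332
hub err tool mm [ 35.7953 -78.4617 -10.0521]
hub top meas [0.5929 0.1482 0.2018] expected [0.5922 0.148  0.2017] normal [0.0155 0.0273 0.9995] 5324
```

Call:
send_rows:
  motion:
    - {"hand": -1, "slide": [0, -12, -2], "spin": 0}
    - {"hand": -1, "slide": [0, -15, -2], "spin": 0}
    - {"hand": -1, "slide": [0, -15, -2], "spin": 0}
    - {"hand": -1, "slide": [0, -13, -2], "spin": 0}
    - {"hand": -1, "slide": [0, -10, -2], "spin": 0}
    - {"hand": -1, "slide": [0, -4, 0], "spin": 0}
    - {"hand": -1, "slide": [0, 0, 0], "spin": 0}

```text
time: 18.8
tool_pos: [0.5276, 0.2058, 0.1708]
tool_rot: [2.69, 1.518, -0.208]
contact_force: [0.1, -0.5, -3.8]
opening: 0.0159
```

```bash
python3 st.py;python3 pose.py w14.png
python3 - <<'E'
from h import *
for n in("scene","side"):
    p=shot(n);pickle.dump(p,open(n+"_e.pkl","wb"))
    c=p["pixels"][120:280,230:450] if n=="scene" else p["pixels"][110:270,160:380]
    cv2.imwrite(f"pics/{n}14.png",cv2.resize(c,None,fx=3.5,fy=3.5,interpolation=2))
E
```

```text
[[ 0.052   0.2407 -0.9692  0.5276]
 [-0.011  -0.9703 -0.2416  0.2058]
 [-0.9986  0.0232 -0.0478  0.1708]
 [ 0.      0.      0.      1.    ]] 0.015907087557675382 yaw y-axis deg -76.06661711238007
18.8 [ 0.2499  0.4414  1.5338 -0.0261  1.1188  1.5878] [ 0.1066 -0.4853 -3.7552]
grasp r 0.10055621269881553 dir 140.40303882439497 joint~ -3.7821815265627943 jaw-perp -166.00291427626695
hub [0.5846 0.2182 0.1555] noz [0.3998 0.1741 0.1599] tilt 0.04073415230701331 xax z -0.023313162273615753 yaw 13.433320371618928
hub err tool mm [35.3386 -7.0387  0.7674]
hub top meas [0.586  0.2202 0.2003] expected [0.5853 0.2199 0.2002] normal [0.0163 0.0275 0.9995] 5315
```

View pics/w14.png

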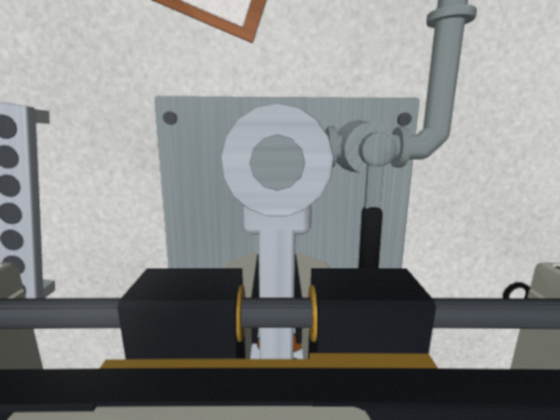

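View pics/side14.png

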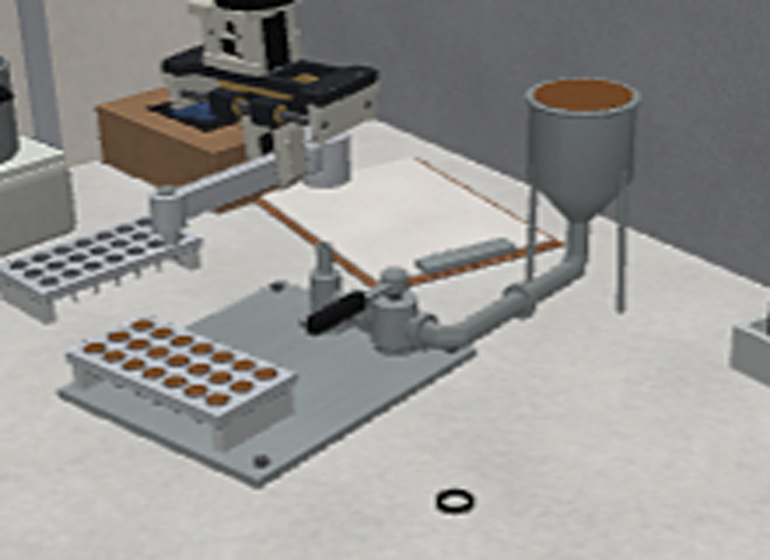

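View pics/scene14.png

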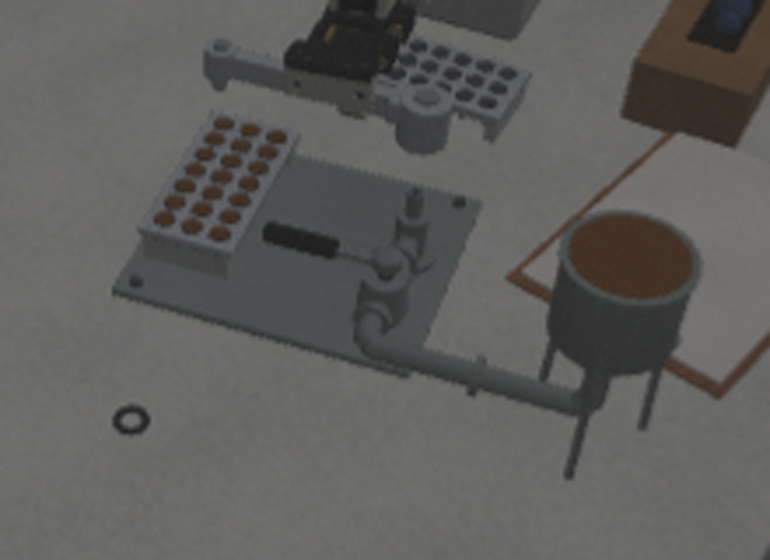

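Run:
```python
from h import *
np.set_printoptions(precision=4,suppress=True)
for n,uv in(("scene",[349.1,174.3]),("side",[252.9,180.6])):
    p=pickle.load(open(n+"_e.pkl","rb"));print(n,"riser ray",ray(p,[uv],.09))
    print(" proj of est riser",proj(p,[.584,.2245,.09]),"mould",proj(p,[.3995,.1795,.048]),"hub top",proj(p,[.586,.2202,.2003]))
    q,_=pts(p,np.ones((420,560),bool))
    m=q[(abs(q[:,2]-.048)<.006)&(q[:,0]>.33)&(q[:,0]<.49)&(q[:,1]>.05)&(q[:,1]<.32)&(np.hypot(q[:,0]-.527,q[:,1]-.123)>.06)]
    r=cv2.minAreaRect((m[:,:2]*1000).astype(np.float32));print(" mould",r)
    m=q[(q[:,2]>.072)&(q[:,2]<.096)&(np.hypot(q[:,0]-.584,q[:,1]-.2245)<.02)];print(" riser pts",len(m),np.median(m,0),m.min(0),m.max(0))
    m=q[(q[:,2]>.19)&(q[:,2]<.206)&(np.hypot(q[:,0]-.586,q[:,1]-.22)<.035)];print(" hubtop",len(m),np.median(m,0),cv2.minEnclosingCircle((m[:,:2]*1000).astype(np.float32)))
```

```text
scene riser ray [[0.5854 0.229  0.09  ]]
 proj of est riser [[348.01   174.8912]] mould [[292.519  170.6933]] hub top [[351.4368 148.0259]]
 mould ((400.7561950683594, 181.00347900390625), (95.24827575683594, 200.13572692871094), 13.674029350280762)
 riser pts 35 [0.5857 0.2226 0.0863] [0.5781 0.2154 0.0722] [0.593  0.2383 0.0942]
 hubtop 175 [0.5842 0.2115 0.1998] ((580.4408569335938, 218.4003143310547), 29.39225196838379)
side riser ray [[0.5821 0.2191 0.09  ]]
 proj of est riser [[252.456  179.9345]] mould [[210.8519 213.1121]] hub top [[252.188  147.8457]]
 mould ((397.8694763183594, 179.4667510986328), (97.85951232910156, 194.74244689941406), 13.82822036743164)
 riser pts 34 [0.5806 0.2214 0.0838] [0.5732 0.216  0.0727] [0.5886 0.234  0.0919]
 hubtop 51 [0.5749 0.2022 0.1968] ((576.435302734375, 215.21395874023438), 24.18024444580078)
```

Riser (0.584, 0.2245) and mould (0.3995, 0.180) hold up with the view now clear. The hub is 6 mm short and 35 mm high. I correct slowly.

Call:
send_rows:
  motion:
    - {"hand": -1, "slide": [0, -6, 0], "spin": 0}
    - {"hand": -1, "slide": [7, 0, 0], "spin": 0}
    - {"hand": -1, "slide": [7, 0, 0], "spin": 0}
    - {"hand": -1, "slide": [7, 0, 0], "spin": 0}
    - {"hand": -1, "slide": [0, 0, 0], "spin": 0}

```text
time: 19.45
tool_pos: [0.5275, 0.2093, 0.1476]
tool_rot: [2.675, 1.518, -0.226]
contact_force: [0.3, 0.2, -4.0]
opening: 0.0157
```

```bash
python3 pose.py w15.png
```

```text
hub [0.5845 0.2216 0.1322] noz [0.3997 0.1781 0.1368] tilt 0.04157931167104308 xax z -0.024048500990050316 yaw 13.246345215015994
hub err tool mm [12.1328 -3.2364  0.4144]
hub top meas [0.586  0.2235 0.177 ] expected [0.5852 0.2233 0.1769] normal [0.0157 0.0273 0.9995] 5328
```

Call:
send_rows:
  motion:
    - {"hand": -1, "slide": [0, -3, -0.5], "spin": -0.006}
    - {"hand": -1, "slide": [4.5, 0, 0], "spin": 0}
    - {"hand": -1, "slide": [4, 0, 0], "spin": 0}
    - {"hand": -1, "slide": [0, 0, 0], "spin": 0}
    - {"hand": -1, "slide": [0, 0, 0], "spin": 0}

```text
time: 20.0
tool_pos: [0.5284, 0.2127, 0.1392]
tool_rot: [2.683, 1.517, -0.211]
contact_force: [0.0, -0.5, -4.7]
opening: 0.0157
```

```bash
python3 pose.py w16.png
python3 - <<'E'
from h import *
np.set_printoptions(precision=4,suppress=True)
s=observe();print(s["qvel"],s["contact_force"],s["opening"])
for n in("scene","side"):
    p=shot(n)
    c=p["pixels"][120:280,230:450] if n=="scene" else p["pixels"][110:270,160:380]
    cv2.imwrite(f"pics/{n}16.png",cv2.resize(c,None,fx=3.5,fy=3.5,interpolation=2))
    for t in ("seal_ring","jar_a","beaker","pipe_clamp","spatula","spare_mould"):
        for o in vision.cut_out(p,t)[:2]:
            if o["conf"]>.5: print(n,t,np.median(pts(p,o["mask"])[0],0))
E
python3 st.py|head -4
```

```text
hub [0.5854 0.2253 0.1239] noz [0.4008 0.1806 0.1282] tilt 0.04092309732733718 xax z -0.02248386846658891 yaw 13.619236855326687
hub err tool mm [3.8249 0.3602 1.7592]
hub top meas [0.5868 0.2273 0.1687] expected [0.586  0.227  0.1686] normal [0.0158 0.027  0.9995] 5311
[-0.0007 -0.0018 -0.0001 -0.0013  0.0022  0.0015] [ 0.1875 -0.1726 -3.5876] 0.015657222195421944
scene jar_a [ 0.4103 -0.3933  0.0524]
scene jar_a [ 0.7359 -0.2776  0.0619]
scene beaker [ 0.5966 -0.4589  0.0592]
scene spatula [ 0.4357 -0.472   0.0036]
scene spare_mould [0.5101 0.462  0.037 ]
scene spare_mould [ 0.736  -0.2786  0.065 ]
side jar_a [ 0.3838 -0.4003  0.0501]
side jar_a [ 0.7128 -0.2785  0.0462]
side beaker [ 0.5829 -0.4687  0.0667]
side pipe_clamp [ 0.6826 -0.3467  0.0104]
side pipe_clamp [ 0.3836 -0.4006  0.0498]
side spatula [ 0.428  -0.4797  0.0052]
[[ 0.053   0.2439 -0.9684  0.5284]
 [-0.0114 -0.9695 -0.2448  0.2127]
 [-0.9985  0.024  -0.0486  0.1392]
 [ 0.      0.      0.      1.    ]] 0.01575005792171897 yaw y-axis deg -75.88134503871935
```

View pics/side16.png

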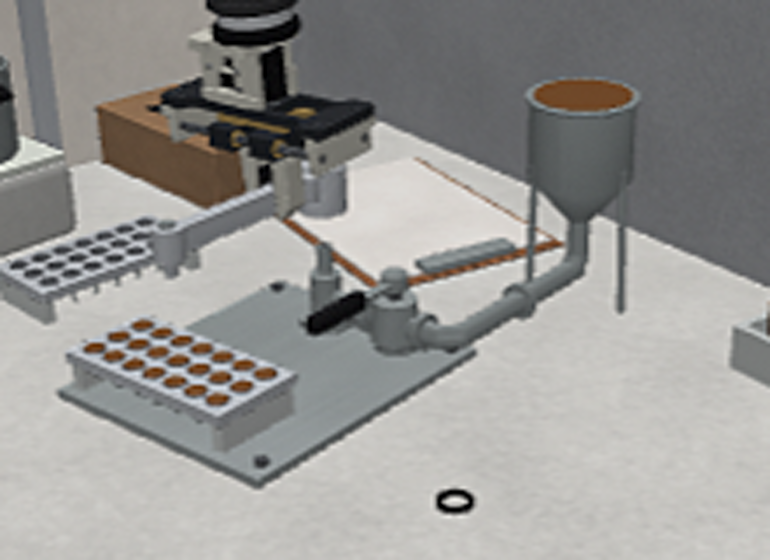

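View pics/scene16.png

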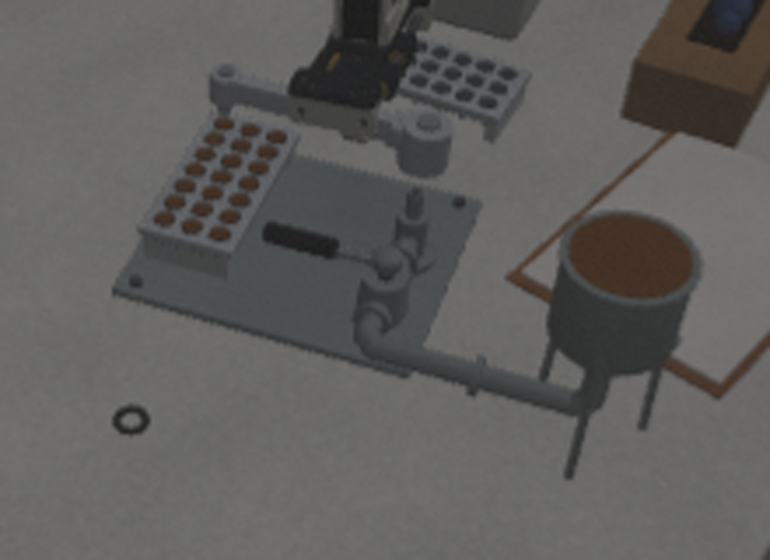

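Run:
```python
from h import *
np.set_printoptions(precision=4,suppress=True)
for n,uv in(("scene",[352.9,154.6]),("side",[253.2,156])):
    p=pickle.load(open(n+"_e.pkl","rb"));print(n,"hubtop ray",ray(p,[uv],.1687),"proj meas",proj(p,[.5868,.2273,.1687]),"line over riser at .1687",proj(p,[.584,.2245,.1687]))
```

```text
scene hubtop ray [[0.588  0.232  0.1687]] proj meas [[351.7696 155.2411]] line over riser at .1687 [[350.5096 155.3785]]
side hubtop ray [[0.5942 0.2291 0.1687]] proj meas [[251.5829 156.6821]] line over riser at .1687 [[251.3487 157.1238]]
```

Run:
```python
from cell import job
print(job.hand_in())
```

```text
the job is handed in; nothing more can be done
None
```

I turned the feed valve lever square across the pipe towards the mould and let go of it. Then I picked up the grey nozzle arm at its balance point and held it over the riser and mould. I handed the job in at about 21 s while still holding it; no verdict was given.

| Last check | Result |
|---|---|
| Feed valve, measured after letting go | about 1.575 rad; the later pictures show it unmoved |
| Hub above the riser's top | 34 mm |
| Hub off the riser's axis | about 2–3 mm |
| Nozzle off the mould's middle | about 2 mm |
| Arm out of level | about 0.03–0.04 rad, hub slightly low |
| Grip | 40 N, jaws 15.7 mm apart on the 16 mm beam |
| Joint speeds | about zero |

- **Valve, first try:** my first go at gripping the lever came down short and pushed it about 0.1 rad the wrong way. I gripped it again and turned it fully shut.
- **Tilt:** fast moves made the tool lean by up to about 0.07 rad. The nozzle arm itself stayed within about 0.05 rad of level, and I corrected part of it on the way.
- **Measurements:** sighting the hub in the two fixed cameras differed from the wrist camera by up to about 7 mm, mostly from picking the pixel by eye.
- **Bystanders:** the jars, beaker, spatula and pipe clamp measured where they were at the start. The last detection of the spare mould came out 3 cm off because the gripper partly hid it. Nothing came near it, and it and the seal ring look unmoved in the pictures.

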